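# Put the mixed-up airbrush paints back in their own cups

### The job

The four paint bottles on the stand have been put back in the wrong cups: swap them round, with the empty grey cup as a free place on the way, until each bottle stands in the cup of its own colour. Keep the bottles upright and set them down rather than dropping them, since the nozzles leak, and do not push the cleaning pot with the airbrush about.

Things in the scene. Friction and masses are not known exactly. Their poses are not given: they have to be found in the camera images.
- bottle_red: Loose red dropper bottle (0.06 to 0.11 kg), upright in a cup of another colour. Straight round red body 38 mm in diameter from 0 to 66 mm above its underside (white label from 18 to 44 mm), shoulder to 73 mm, red cap 26 mm in diameter to 87 mm, thin white nozzle to 104 mm. Origin: centre of the underside; z up the bottle. Can be gripped round body or cap.
- bottle_yellow: Loose yellow dropper bottle (0.06 to 0.11 kg), upright in a cup of another colour. Straight round yellow body 38 mm in diameter from 0 to 66 mm above its underside (white label from 18 to 44 mm), shoulder to 73 mm, yellow cap 26 mm in diameter to 87 mm, thin white nozzle to 104 mm. Origin: centre of the underside; z up the bottle. Can be gripped round body or cap.
- bottle_blue: Loose blue dropper bottle (0.06 to 0.11 kg), upright in a cup of another colour. Straight round blue body 38 mm in diameter from 0 to 66 mm above its underside (white label from 18 to 44 mm), shoulder to 73 mm, blue cap 26 mm in diameter to 87 mm, thin white nozzle to 104 mm. Origin: centre of the underside; z up the bottle. Can be gripped round body or cap.
- bottle_green: Loose green dropper bottle (0.06 to 0.11 kg), upright in a cup of another colour. Straight round green body 38 mm in diameter from 0 to 66 mm above its underside (white label from 18 to 44 mm), shoulder to 73 mm, green cap 26 mm in diameter to 87 mm, thin white nozzle to 104 mm. Origin: centre of the underside; z up the bottle. Can be gripped round body or cap.
- cup_red: Fixed red round drip cup on the bottle stand, the place of the red bottle. 68 mm outside, 58 mm inside diameter; rim 14 mm and inner floor 4 mm above its origin, the centre of its underside, which lies on the stand's 10 mm thick board; z is up. A bottle stands on the floor with 10 mm to spare all round.
- cup_yellow: Fixed yellow round drip cup on the bottle stand, the place of the yellow bottle. 68 mm outside, 58 mm inside diameter; rim 14 mm and inner floor 4 mm above its origin, the centre of its underside, which lies on the stand's 10 mm thick board; z is up. A bottle stands on the floor with 10 mm to spare all round.
- cup_blue: Fixed blue round drip cup on the bottle stand, the place of the blue bottle. 68 mm outside, 58 mm inside diameter; rim 14 mm and inner floor 4 mm above its origin, the centre of its underside, which lies on the stand's 10 mm thick board; z is up. A bottle stands on the floor with 10 mm to spare all round.
- cup_green: Fixed green round drip cup on the bottle stand, the place of the green bottle. 68 mm outside, 58 mm inside diameter; rim 14 mm and inner floor 4 mm above its origin, the centre of its underside, which lies on the stand's 10 mm thick board; z is up. A bottle stands on the floor with 10 mm to spare all round.
- cup_spare: Fixed grey drip cup of the same shape as the coloured ones, empty at the start: the free place. Origin: centre of its underside. The five cups stand on a 176 x 272 mm plywood board in rows of three and two, neighbours 84 mm apart centre to centre; which is where, and how the board lies, varies.
- spray_pot: Bystander, loose: black pot 96 mm wide, 93 mm high, left or right of the board, 150 mm or more from any cup centre; its steel airbrush slants away from the robot (x) to 160 mm high, 130 mm out. Origin: centre of underside. Unlisted, over 125 mm from any cup: white-lidded tub (78 wide, 64 high) on the other side, square orange-capped bottle (46 wide, 130 high) beyond.
Things that resemble listed ones, but are neither listed nor needed, are in the scene too. Of the things that look like the bottle_red, the smaller one is meant.

How it is judged:
At the end, for the whole second after the job is handed in: The red, yellow, blue and green bottles each stand on the floor of the cup of their own colour: centre within 12 mm of the cup's, underside within 3 mm of its floor, upright within 0.1 rad, at rest and released (horizontal distance between bottle_red and cup_red below 0.012 m and z of bottle_red in the frame of cup_red between 0.001 and 0.007 m and angle between each of bottle_red, bottle_yellow, bottle_blue, bottle_green's own z axis and vertical below 0.1 rad and linear speed of each of bottle_red, bottle_yellow, bottle_blue, bottle_green below 0.02 m/s and contact force between each of bottle_red, bottle_yellow, bottle_blue, bottle_green and the fingers below 0.1 N and horizontal distance between bottle_yellow and cup_yellow below 0.012 m and z of bottle_yellow in the frame of cup_yellow between 0.001 and 0.007 m and horizontal distance between bottle_blue and cup_blue below 0.012 m and z of bottle_blue in the frame of cup_blue between 0.001 and 0.007 m and horizontal distance between bottle_green and cup_green below 0.012 m and z of bottle_green in the frame of cup_green between 0.001 and 0.007 m); the robot touches nothing.
It fails at once if a bottle is tipped by more than 40 degrees (angle between any of bottle_red, bottle_yellow, bottle_blue, bottle_green's own z axis and vertical above 0.7 rad).
It fails at once if a bottle is dropped or thrown (over 0.75 m/s while touching nothing, a free fall of about 3 cm) ((linear speed of bottle_red above 0.75 m/s and contact force between bottle_red and anything else below 0.05 N) or (linear speed of bottle_yellow above 0.75 m/s and contact force between bottle_yellow and anything else below 0.05 N) or (linear speed of bottle_blue above 0.75 m/s and contact force between bottle_blue and anything else below 0.05 N) or (linear speed of bottle_green above 0.75 m/s and contact force between bottle_green and anything else below 0.05 N)).
It fails at once if the cleaning pot with the airbrush is shifted by more than 25 mm (distance of spray_pot from where it was at the start of the episode above 0.025 m).
It also fails if it takes over 112 s, if anything falls off the work surface, if the arm or the gripper's body presses on something with over 40 N, if the wrist force passes 120 N, or if a joint passes its speed limit or range.

### The arm

A 6-joint arm with a two-finger parallel gripper is mounted at the origin on the work surface. World frame = base frame: x ahead of the robot, y to its left, z up, the work surface at z = 0. Lengths are in m, angles in rad, forces in N, time in s.
With the tool pointing down it reaches from about 0.375 to 0.9 m from the base axis. Payload 3.1 kg.
Tool frame: the origin (TCP) lies at the centre of the arm's flange, where the gripper is bolted on; the fingertips stand 182 mm ahead of it and the grasp point (between the pads) lies 164 mm ahead of it; z points along the fingers, x is the direction in which the jaws open and shut, and the axes are right-handed (so a half turn about z gives the same grasp; the last joint's range is limited). The gripper opens to 87 mm and grips with 3 to 60 N. Pads are 19 mm wide; open, the fingers measure 117 mm over their backs; the gripper's body (75 mm by 190 mm) begins 51 mm behind the grasp point.
Start: joints at [-1.425, 0.527, 1.433, -0, 1.181, -0.178], TCP at [0.199, -0.592, 0.405] pointing down, gripper open.
Joint ranges: [-3.08, 3.08], [-0.75, 2.2], [0.22, 2.44], [-1.43, 4.57], [0, 2.65], [-2.85, 2.85]. Speed limits (rad/s): [2.79, 2.79, 3.14, 3.14, 3.14, 3.14].

### API

Orientations are given as a unit quaternion [x, y, z, w].
In Python, from rig import status, eyes, robot gives the robot as it stands. The module is installed in compiled form; this text tells all that it offers.
- The arm moves only by the tool step_arm, never from a script. Its argument "steps" is a list of rows, each a list of 7 numbers: the closure, from -1 (fully open) to 1 (shut), so that 0 is half open, then the shift along the tool's x, y, z each as a share of 0.025 m, from -1 to 1, then the turn, a rotation vector about the tool's x, y, z each as a share of 8 degrees, from -1 to 1. In form: [[jaw, dx, dy, dz, rx, ry, rz], ...]. A call has exactly 10 rows; each row shifts and turns the commanded pose from where the row before left it, along the tool's axes as they then stand; what a row does not reach is not made up. A row lasts 1/10 s, in which the tool goes at most 50 mm and 8.59 degrees, less where a joint would pass 70% of its speed; a pose out of reach is approached as far as the arm can. A call with a number of a shift or a turn outside -1 to 1 is refused whole. A call with a gripper value outside its range is refused whole. The fingers move at their own pace and stop on an object; "squeeze" is the grip in N (left out, the last holds). Time passes only in rows, so rows that do not move let the fingers close, or fill a call up. It gives the time, the measured TCP pose, the force and the opening at its end, in the units of the state.
- status.get_obs(): the state, without advancing time (a new reading comes with each control period).
- eyes.camera(name): name is "side" or "top"; returns (picture, depth): 420x560x3 uint8, red, green, blue; 420x560 float32, m along the optical axis (not along the pixel's ray), 0 where there is no reading.
- eyes.camera_info(name): a dict with "K" (3x3 intrinsics, pixels), "R" (3x3) and "t" (3): a world point X has camera coordinates R X + t. Camera axes: x right, y down, z forward; pixel columns grow to the right and rows downward; lengths in m; the calibration is good to about 2 mm. A picture is of the moment at which its call begins. camera_info takes no time and is no camera call.
- robot.hand_in(): hands the job in, once; it reports no verdict.
The state is a dict: "time": time; "q": joint angles; "joint_velocities": joint speeds; "joint_torque": joint torques, N m; "position": TCP position; "tool_rot": TCP orientation; "ft_force": force on the tool from outside, world axes, zero at the start; "moment": the same for the moment, N m; "grip_width": finger opening in m.
Only numpy, scipy, OpenCV 4.12 (cv2) and the standard library are available. Lean on these libraries where they do the work, as an engineer would, in place of code of your own. Each camera call takes 0.05 s, during which the arm holds its last target.

## Working session

There is one attempt and no reset: what is moved stays moved. The work goes in short steps, Python scripts to look and compute and a tool call to move; the robot and the scene stay as the last step left them, time stands still between calls to the robot, and variables do not carry over. Pictures are saved under pics/ and viewed, and the job is handed in when it is done.

Besides the shell and the picture viewer there is one more tool, called after "Call:" as name(argument=value, ...), one argument or row to a line, values as JSON. step_arm: Moves the arm, as the interface text tells. Its arguments: {"type":"object","properties":{"steps":{"type":"array"},"squeeze":{"type":"number"}},"required":["steps"]}

```bash
mkdir -p pics; python3 - <<'E'
from rig import status, eyes, robot
import cv2,numpy as np
o=status.get_obs();print(o)
for n in("top","side"):
    p,d=eyes.camera(n);np.savez(n+"0.npz",p=p,d=d);cv2.imwrite(f"pics/{n}0.png",p[:,:,::-1])
    i=eyes.camera_info(n);print(n,i)
E
```

```text
{'time': 0.0, 'q': array([-1.42448162e+00,  5.28473000e-01,  1.43386365e+00, -4.33607831e-05,
        1.18140574e+00, -1.78478647e-01]), 'joint_velocities': array([-0.00244195,  0.00176989, -0.00175569,  0.0009751 ,  0.00011917,
        0.00145613]), 'joint_torque': array([-9.03128512e-04, -4.40043783e+01, -1.76590240e+01,  6.31198031e-02,
        5.82508149e-02, -1.52128173e-04]), 'position': array([ 0.19943235, -0.591978  ,  0.40377931]), 'tool_rot': array([ 8.12135170e-01, -5.83468345e-01, -7.62126255e-04, -7.58221955e-04]), 'ft_force': array([-0.53809217,  0.03874075, -0.7862128 ]), 'moment': array([ 0.02009541, -0.0044262 ,  0.02147326]), 'grip_width': 0.0870392943600745}
top {'K': array([[432.45227786,   0.        , 283.52428104],
       [  0.        , 432.45227786, 208.76357697],
       [  0.        ,   0.        ,   1.        ]]), 'R': array([[-0.00557685, -0.99990001,  0.0129948 ],
       [-0.99425726,  0.00415563, -0.10693567],
       [ 0.10687097, -0.01351654, -0.99418102]]), 't': array([0.02704394, 0.54115909, 0.7695475 ])}
side {'K': array([[439.11161411,   0.        , 277.04851681],
       [  0.        , 439.11161411, 207.88464649],
       [  0.        ,   0.        ,   1.        ]]), 'R': array([[-0.98421397, -0.17666077, -0.01066973],
       [-0.11697076,  0.69454284, -0.70987893],
       [ 0.13281834, -0.69742471, -0.7042429 ]]), 't': array([0.5090334 , 0.07683497, 0.86626372])}
```

View pics/top0.png

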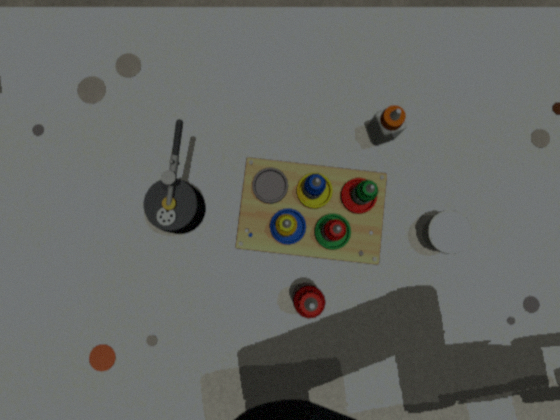

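View pics/side0.png

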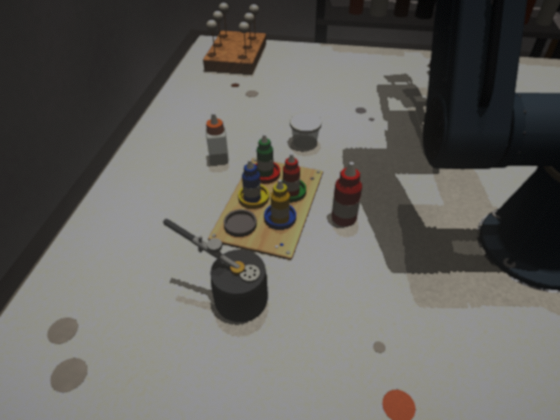

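The candidates for bottle_red are the red bottle in the green cup at top (335,230) and a larger red one standing on the table at top (309,300). Next I'll check both in an enlarged crop and measure.

```bash
cat > h.py <<'E'
import numpy as np,cv2
from rig import eyes
def world(name,u,v,depth=None,z=None):
    i=eyes.camera_info(name);K,R,t=i["K"],i["R"],i["t"]
    r=np.linalg.inv(K)@np.array([u,v,1.]); C=-R.T@t
    if depth is not None: return R.T@(r*depth-t)
    w=R.T@r; return C+w*(z-C[2])/w[2]
def proj(name,X):
    i=eyes.camera_info(name);c=i["R"]@np.array(X)+i["t"];p=i["K"]@c;return p[:2]/p[2]
def cloud(name,d):
    i=eyes.camera_info(name);v,u=np.mgrid[:420,:560]
    r=np.stack([u,v,np.ones_like(u)],-1)@np.linalg.inv(i["K"]).T
    return (r*d[...,None]-i["t"])@i["R"]
E
python3 - <<'E'
from h import *
f=np.load("top0.npz");p,d=f["p"],f["d"]
c=p[140:330,220:420][:,:,::-1];cv2.imwrite("pics/top0c.png",cv2.convertScaleAbs(cv2.resize(c,(800,760),interpolation=2)[:600*760//600],alpha=1.6)[:600])
W=cloud("top",d)
for n,(u,v) in dict(gfloor=(270,187),board=(250,215),tbl=(210,260)).items(): print(n,W[v,u].round(3))
for n,(u0,u1,v0,v1) in dict(bigred=(285,330,280,325),orange=(365,410,100,150),lid=(410,475,200,260),pot=(140,210,110,240)).items():
    q=W[v0:v1,u0:u1].reshape(-1,3);q=q[q[:,2]>.03];print(n,q.min(0).round(3),q.max(0).round(3),len(q))
E
```

```text
gfloor [0.584 0.05  0.014]
board [0.532 0.087 0.009]
tbl [ 0.448  0.163 -0.002]
bigred [ 0.354 -0.043  0.031] [0.456 0.035 0.823] 917
orange [ 0.456 -0.191  0.03 ] [0.714 0.035 0.823] 978
lid [ 0.456 -0.307  0.03 ] [0.534 0.035 0.823] 1605
pot [0.456 0.035 0.03 ] [0.672 0.264 0.823] 3152
```

View pics/top0c.png

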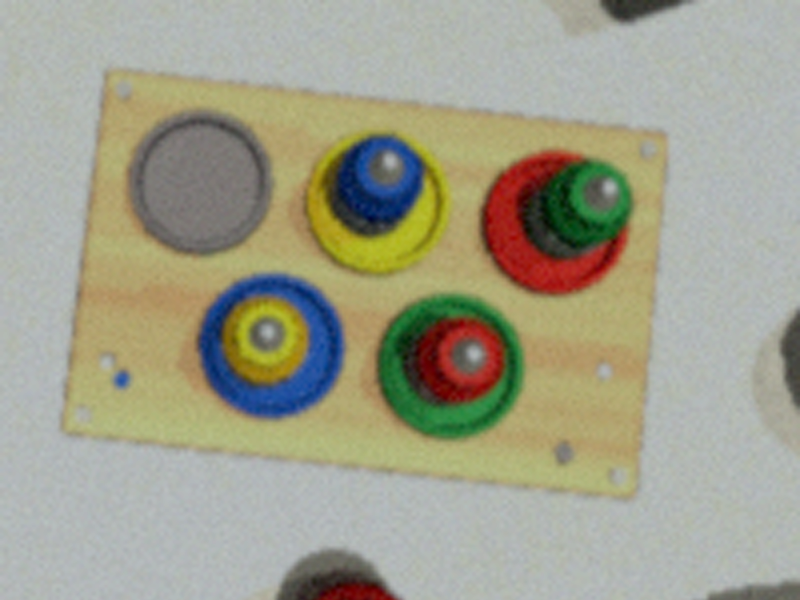

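The enlarged crop shows the red bottle in the green cup at crop (471,354). It is the smaller of the two reds, so it is bottle_red. Cup rim centres in the crop are grey (201,182), yellow (377,202), red (555,222), blue (271,345) and green (450,366).

```bash
python3 - <<'E'
from h import *
from scipy.optimize import least_squares
f=np.load("top0.npz");W=cloud("top",f["d"])
px=lambda a:(220+(a[0]+.5)/4-.5,140+(a[1]+.5)/4-.5)
cups=dict(grey=(201,182),yellow=(377,202),red=(555,222),blue=(271,345),green=(450,366))
C={k:world("top",*px(a),z=.024)[:2] for k,a in cups.items()}
for k in C:print(k,C[k].round(4))
L=dict(grey=(0,0),yellow=(1,0),red=(2,0),blue=(.5,-.866),green=(1.5,-.866))
def model(q): 
    c,s=np.cos(q[2]),np.sin(q[2]); e1=np.array([c,s]);e2=np.array([-s,c])
    return {k:q[:2]+.084*(a*e1+b*e2) for k,(a,b) in L.items()}
r=least_squares(lambda q:np.concatenate([model(q)[k]-C[k] for k in C]),[.58,.05,-1.6])
M=model(r.x);print(r.x,r.fun.round(4)*1000)
for k in M:print("fit",k,M[k].round(4), "side px",proj("side",[*M[k],.024]).round(1))
T=dict(blue=(387,163),green=(604,190),yellow=(267,332),red=(471,354))
for k in T:print("bottle",k,world("top",*px(T[k]),z=.118).round(4))
def near(x,y,z0=.03):
    q=W.reshape(-1,3);m=(q[:,2]>z0)&(q[:,2]<.25)&(np.hypot(q[:,0]-x,q[:,1]-y)<.09);q=q[m];return q.min(0).round(3),np.percentile(q,50,axis=0).round(3),q.max(0).round(3)
for n,(u,v) in dict(bigred=(309,295),orange=(393,117),pot=(170,215)).items():
    w=W[v,u];print(n,w.round(3),near(*w[:2]))
E
```

```text
grey [0.5863 0.0496]
yellow [ 0.5766 -0.0326]
red [ 0.5668 -0.1156]
blue [0.5099 0.0174]
green [ 0.4998 -0.0653]
[ 0.58681062  0.05061716 -1.69035787] [ 0.5  1.   0.2 -0.2 -0.1 -0.5 -0.4  0.2 -0.3 -0.5]
fit grey [0.5868 0.0506] side px [238.8 220.8]
fit yellow [ 0.5768 -0.0328] side px [252.5 193.8]
fit red [ 0.5668 -0.1162] side px [264.6 169.8]
fit blue [0.5096 0.0176] side px [279.1 213.9]
fit green [ 0.4996 -0.0658] side px [290.2 187.6]
bottle blue [ 0.5786 -0.0289  0.118 ]
bottle green [ 0.5671 -0.1185  0.118 ]
bottle yellow [0.5089 0.0211 0.118 ]
bottle red [ 0.4995 -0.0622  0.118 ]
bigred [ 0.393 -0.014  0.123] (array([ 0.354, -0.043,  0.031]), array([ 0.384, -0.013,  0.105]), array([0.407, 0.011, 0.149]))
orange [ 0.688 -0.161  0.113] (array([ 0.666, -0.191,  0.03 ]), array([ 0.685, -0.157,  0.087]), array([ 0.714, -0.138,  0.132]))
pot [0.525 0.217 0.092] (array([0.498, 0.172, 0.03 ]), array([0.546, 0.21 , 0.088]), array([0.613, 0.264, 0.146]))
```

```bash
python3 - <<'E'
from h import *
p=np.load("side0.npz")["p"][:,:,::-1];cv2.imwrite("pics/side0c.png",cv2.convertScaleAbs(cv2.resize(p[120:270,190:390],(800,600),interpolation=2),alpha=1.6))
E
```

```text
(no output)
```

View pics/side0c.png

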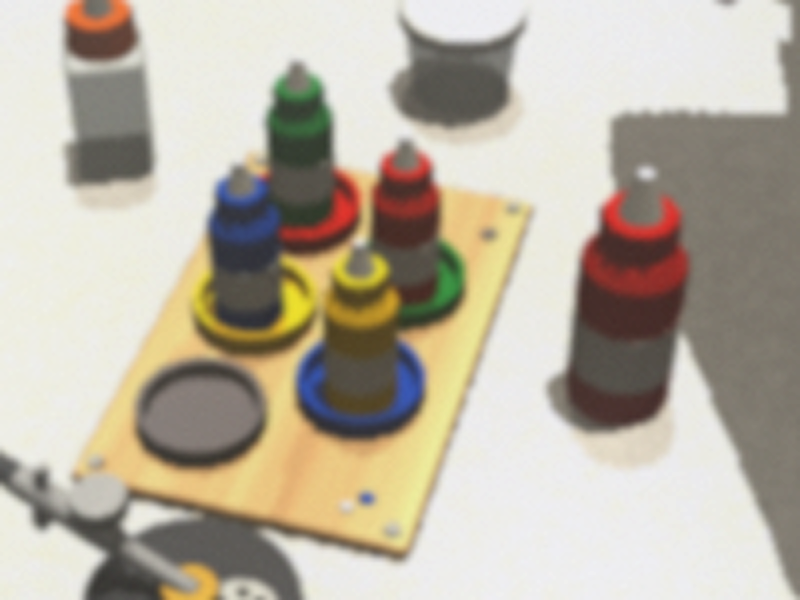

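```bash
python3 - <<'E'
from h import *
from scipy.optimize import least_squares
pt=lambda a:np.array((220+(a[0]+.5)/4-.5,140+(a[1]+.5)/4-.5))
ps=lambda a:np.array((190+(a[0]+.5)/4-.5,120+(a[1]+.5)/4-.5))
S=dict(b_blue=((387,163),(240,172)),b_green=((604,190),(297,67)),b_yellow=((267,332),(361,250)),b_red=((471,354),(405,145)),
 grey=((201,182),(201,410)),yellow=((377,202),(254,303)),blue=((271,345),(361,383)))
for k,(a,b) in S.items():
    r=least_squares(lambda X:np.r_[proj("top",X)-pt(a),proj("side",X)-ps(b)],[.55,0,.1])
    z=.116 if k[0]=='b' and k[1]=='_' else .024
    r2=least_squares(lambda X:np.r_[proj("top",[*X,z])-pt(a),proj("side",[*X,z])-ps(b)],[.55,0])
    print(k,r.x.round(4),r.fun.round(1),"| fixed z",r2.x.round(4),r2.fun.round(1))
E
```

```text
b_blue [ 0.5787 -0.0295  0.1126] [ 0.1  0.5 -0.6 -0.1] | fixed z [ 0.5781 -0.0284] [-0.4  0.5 -0.6 -1. ]
b_green [ 0.567  -0.1192  0.1148] [ 0.   0.3 -0.4 -0. ] | fixed z [ 0.5668 -0.1187] [-0.1  0.3 -0.4 -0.4]
b_yellow [0.5081 0.0209 0.1144] [ 0.1  0.6 -0.7 -0.1] | fixed z [0.508  0.0214] [-0.2  0.6 -0.7 -0.5]
b_red [ 0.4993 -0.0628  0.1141] [ 0.   0.3 -0.4 -0. ] | fixed z [ 0.4991 -0.0621] [-0.2  0.3 -0.3 -0.5]
grey [0.5862 0.0495 0.0194] [ 0.1  0.5 -0.5 -0.1] | fixed z [0.5854 0.0508] [-0.7  0.5 -0.4 -1.1]
yellow [ 0.5766 -0.033   0.0193] [ 0.1  0.4 -0.4 -0.1] | fixed z [ 0.5758 -0.0315] [-0.6  0.4 -0.3 -1.1]
blue [0.5092 0.0172 0.0194] [ 0.1  0.5 -0.6 -0. ] | fixed z [0.5088 0.0185] [-0.6  0.6 -0.5 -1.1]
```

```bash
cat > plan.py <<'E'
import sys,numpy as np
from rig import status
from scipy.spatial.transform import Rotation as Ro
o=status.get_obs();T=np.array([float(a) for a in sys.argv[1:4]])
R=Ro.from_quat(o["tool_rot"]).as_matrix()
Rt=np.column_stack([(np.cos(-1.69),np.sin(-1.69),0),(np.sin(-1.69),-np.cos(-1.69),0),(0,0,-1)])
print("t",o["time"],"pos",o["position"].round(4),"w",round(o["grip_width"],4),"F",o["ft_force"].round(1),"q",o["q"].round(2))
print("turn units (tool)",(Ro.from_matrix(R.T@Rt).as_rotvec(degrees=True)/8).round(3))
print("shift units now-frame",(R.T@(T-o["position"])/.025).round(2),"in target frame",(Rt.T@(T-o["position"])/.025).round(2))
E
python3 plan.py .578 -.0288 .405
```

```text
t 0.1 pos [ 0.1994 -0.592   0.4039] w 0.0871 F [ 0.7 -0.2 -0.1] q [-1.42  0.53  1.43 -0.    1.18 -0.18]
turn units (tool) [1.00e-03 1.40e-02 3.18e+00]
shift units now-frame [-1.652e+01 -2.154e+01 -1.000e-02] in target frame [-24.17 -12.36  -0.05]
```

Call:
step_arm(
  steps=[
    [-0.38,0,0,0,0,0,0.795],
    [-0.38,0,0,0,0,0,0.795],
    [-0.38,0,0,0,0,0,0.795],
    [-0.38,0,0,0,0,0,0.795],
    [-0.38,-0.93,-0.475,0,0,0,0],
    [-0.38,-0.93,-0.475,0,0,0,0],
    [-0.38,-0.93,-0.475,0,0,0,0],
    [-0.38,-0.93,-0.475,0,0,0,0],
    [-0.38,-0.93,-0.475,0,0,0,0],
    [-0.38,-0.93,-0.475,0,0,0,0],
  ],
  squeeze=15,
)

```text
time: 1.1
position: [0.2872, -0.4612, 0.4044]
tool_rot: [-0.664, 0.748, 0.0, 0.0]
ft_force: [0.8, -0.1, 0.1]
grip_width: 0.0598
```

Call:
step_arm(
  steps=[
    [-0.38,-0.93,-0.475,0,0,0,0],
    [-0.38,-0.93,-0.475,0,0,0,0],
    [-0.38,-0.93,-0.475,0,0,0,0],
    [-0.38,-0.93,-0.475,0,0,0,0],
    [-0.38,-0.93,-0.475,0,0,0,0],
    [-0.38,-0.93,-0.475,0,0,0,0],
    [-0.38,-0.93,-0.475,0,0,0,0],
    [-0.38,-0.93,-0.475,0,0,0,0],
    [-0.38,-0.93,-0.475,0,0,0,0],
    [-0.38,-0.93,-0.475,0,0,0,0],
  ],
)

```text
time: 2.1
position: [0.4327, -0.2444, 0.4045]
tool_rot: [-0.664, 0.748, 0.0, -0.0]
ft_force: [-0.2, -0.3, 0.6]
grip_width: 0.0603
```

Call:
step_arm(
  steps=[
    [-0.38,-0.93,-0.475,0,0,0,0],
    [-0.38,-0.93,-0.475,0,0,0,0],
    [-0.38,-0.93,-0.475,0,0,0,0],
    [-0.38,-0.93,-0.475,0,0,0,0],
    [-0.38,-0.93,-0.475,0,0,0,0],
    [-0.38,-0.93,-0.475,0,0,0,0],
    [-0.38,-0.93,-0.475,0,0,0,0],
    [-0.38,-0.93,-0.475,0,0,0,0],
    [-0.38,-0.93,-0.475,0,0,0,0],
    [-0.38,-0.93,-0.475,0,0,0,0],
  ],
)

```text
time: 3.1
position: [0.5783, -0.0278, 0.4043]
tool_rot: [-0.664, 0.748, 0.0, -0.0]
ft_force: [0.2, 0.6, -0.3]
grip_width: 0.06
```

```bash
python3 plan.py .578 -.0288 .300; python3 - <<'E'
from h import *
for n in("top","side"):
    p,d=eyes.camera(n);cv2.imwrite(f"pics/{n}1.png",cv2.convertScaleAbs(p[:,:,::-1],alpha=1.5))
E
```

```text
t 3.1 pos [ 0.5783 -0.0278  0.4043] w 0.06 F [ 0.2  0.6 -0.3] q [-0.24  0.47  1.55 -0.    1.13  1.45]
turn units (tool) [0.007 0.001 0.001]
shift units now-frame [0.04 0.   4.17] in target frame [0.04 0.01 4.17]
```

View pics/top1.png

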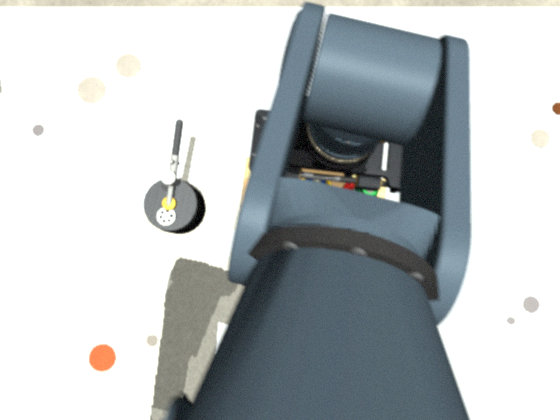

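View pics/side1.png

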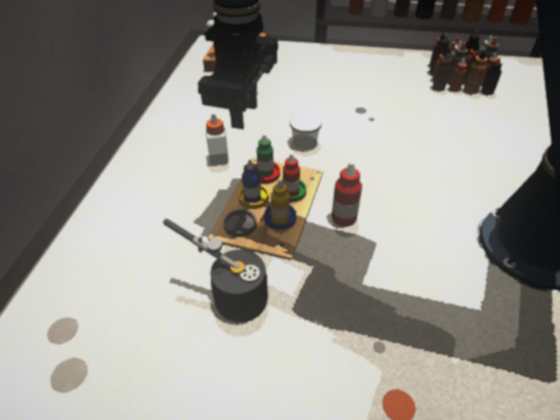

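The top view shows the gripper body's long side running along y (cols 255-405), clear of the big red bottle. I'm descending to the nozzle level and will check there.

Call:
step_arm(
  steps=[
    [-0.38,0.02,0,0.6,0,0,0],
    [-0.38,0.02,0,0.6,0,0,0],
    [-0.38,0,0,0.6,0,0,0],
    [-0.38,0,0,0.6,0,0,0],
    [-0.38,0,0,0.6,0,0,0],
    [-0.38,0,0,0.6,0,0,0],
    [-0.38,0,0,0.4,0,0,0],
    [-0.38,0,0,0.4,0,0,0],
    [-0.38,0,0,0,0,0,0],
    [-0.38,0,0,0,0,0,0],
  ],
)

```text
time: 4.2
position: [0.5779, -0.0299, 0.2948]
tool_rot: [-0.664, 0.748, -0.0, -0.0]
ft_force: [-1.3, -0.4, -0.0]
grip_width: 0.0602
```

```bash
python3 plan.py .578 -.0288 .238; cat > side.py <<'E'
from h import *
import sys
p,d=eyes.camera("side");np.savez(f"side{sys.argv[1]}.npz",p=p,d=d);cv2.imwrite(f"pics/side{sys.argv[1]}.png",cv2.convertScaleAbs(cv2.resize(p[60:270,180:400,::-1],(628,600),interpolation=2),alpha=1.7))
E
python3 side.py 2
```

```text
t 4.2 pos [ 0.5779 -0.0299  0.2948] w 0.0602 F [-1.3 -0.4 -0. ] q [-0.24  0.61  1.65 -0.    0.88  1.45]
turn units (tool) [-0.    -0.    -0.001]
shift units now-frame [-0.05  0.    2.27] in target frame [-0.05  0.    2.27]
```

View pics/side2.png

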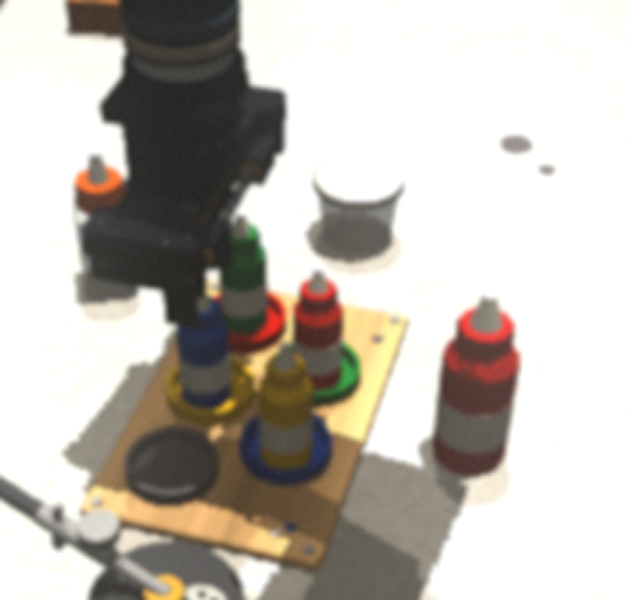

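```bash
python3 - <<'E'
from h import *
x=np.array([-.119,-.993,0]);y=np.array([-.993,.119,0]);c=np.array([.5779,-.0299,.1128])
for s in(-.03,-.045):
  for w in(-.0095,.0095):
    p=proj("side",c+s*x+w*y);print(s,w,p.round(1),((p-[180,60])*2.857).round(0))
E
```

```text
-0.03 -0.0095 [239.8 170.8] [171. 316.]
-0.03 0.0095 [248.9 172.5] [197. 321.]
-0.045 -0.0095 [237.1 175.5] [163. 330.]
-0.045 0.0095 [246.3 177.3] [189. 335.]
```

The finger tip shows at crop (165-195, 320), within about a pixel of the prediction. I'm going down and closing.

Call:
step_arm(
  steps=[
    [-0.38,0,0,0.4,0,0,0],
    [-0.38,0,0,0.4,0,0,0],
    [-0.38,0,0,0.4,0,0,0],
    [-0.38,0,0,0.4,0,0,0],
    [-0.38,0,0,0.4,0,0,0],
    [-0.38,0,0,0.25,0,0,0],
    [-0.38,0,0,0,0,0,0],
    [0.3,0,0,0,0,0,0],
    [0.5,0,0,0,0,0,0],
    [0.5,0,0,0,0,0,0],
  ],
)

```text
time: 5.25
position: [0.578, -0.0298, 0.239]
tool_rot: [-0.664, 0.748, -0.0, 0.0]
ft_force: [0.1, 0.4, 0.1]
grip_width: 0.0435
```

```bash
python3 plan.py .578 -.0288 .238;python3 side.py 3
```

```text
t 5.25 pos [ 0.578  -0.0298  0.239 ] w 0.0435 F [0.1 0.4 0.1] q [-0.24  0.7   1.68 -0.    0.76  1.45]
turn units (tool) [-0.008 -0.001  0.   ]
shift units now-frame [-0.04  0.    0.04] in target frame [-0.04  0.    0.04]
```

View pics/side3.png

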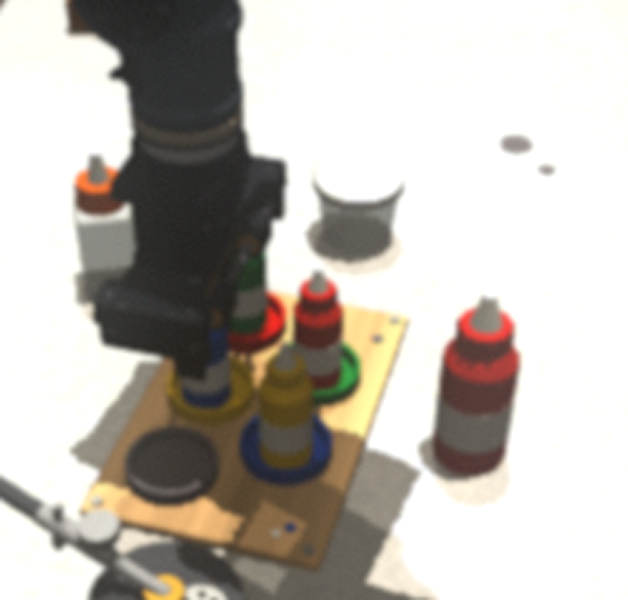

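Fingers straddle the blue bottle, seen at crop (205,370). I'm closing and lifting slowly.

Call:
step_arm(
  steps=[
    [0.6,0,0,0,0,0,0],
    [0.6,0,0,0,0,0,0],
    [0.6,0,0,0,0,0,0],
    [0.6,0,0,0,0,0,0],
    [0.6,0,0,-0.2,0,0,0],
    [0.6,0,0,-0.4,0,0,0],
    [0.6,0,0,-0.4,0,0,0],
    [0.6,0,0,0,0,0,0],
    [0.6,0,0,0,0,0,0],
    [0.6,0,0,0,0,0,0],
  ],
)

```text
time: 6.3
position: [0.5776, -0.0298, 0.2634]
tool_rot: [-0.664, 0.748, 0.0, -0.0]
ft_force: [0.6, 0.6, -1.1]
grip_width: 0.0377
```

```bash
python3 plan.py .578 -.0288 .365;python3 side.py 4
```

```text
t 6.3 pos [ 0.5776 -0.0298  0.2634] w 0.0377 F [ 0.6  0.6 -1.1] q [-0.24  0.66  1.67 -0.    0.82  1.45]
turn units (tool) [ 0.003  0.    -0.   ]
shift units now-frame [-0.04 -0.01 -4.06] in target frame [-0.04 -0.01 -4.06]
```

View pics/side4.png

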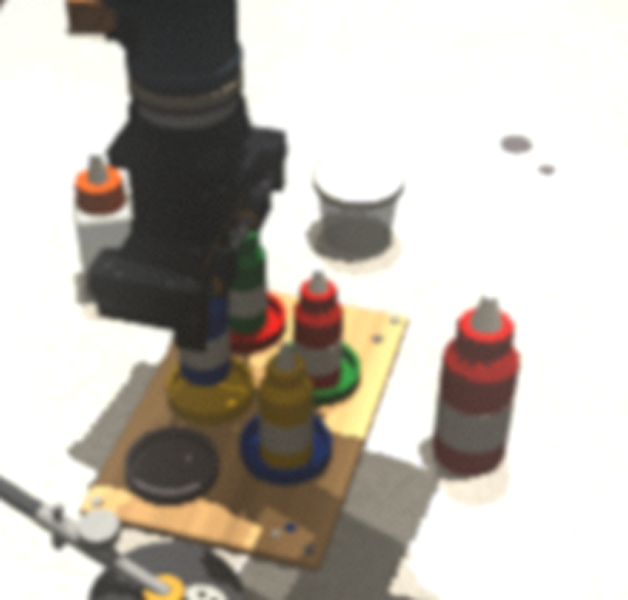

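Blue is held (37.7 mm) and clear of the yellow cup. I'm moving it along the row to the grey cup.

Call:
step_arm(
  steps=[
    [0.6,0,0,-0.5,0,0,0],
    [0.6,-0.4,0.01,0,0,0,0],
    [0.6,-0.5,0.01,0,0,0,0],
    [0.6,-0.5,0.01,0,0,0,0],
    [0.6,-0.5,0.01,0,0,0,0],
    [0.6,-0.5,0.01,0,0,0,0],
    [0.6,-0.5,0,0,0,0,0],
    [0.6,-0.35,0,0,0,0,0],
    [0.6,0,0,0,0,0,0],
    [0.6,0,0,0,0,0,0],
  ],
)

```text
time: 7.35
position: [0.5862, 0.0512, 0.2759]
tool_rot: [-0.664, 0.748, -0.0, -0.0]
ft_force: [-0.1, 0.6, -0.6]
grip_width: 0.0372
```

```bash
python3 plan.py .586 .0511 .2395
```

```text
t 7.35 pos [0.5862 0.0512 0.2759] w 0.0372 F [-0.1  0.6 -0.6] q [-0.1   0.65  1.63 -0.    0.86  1.59]
turn units (tool) [ 0.    -0.002  0.005]
shift units now-frame [0.01 0.01 1.46] in target frame [0.01 0.01 1.46]
```

Call:
step_arm(
  steps=[
    [0.6,0,0,0.3,0,0,0],
    [0.6,0,0,0.3,0,0,0],
    [0.6,0,0,0.3,0,0,0],
    [0.6,0,0,0.3,0,0,0],
    [0.6,0,0,0.15,0,0,0],
    [0.6,0,0,0.1,0,0,0],
    [0.6,0,0,0,0,0,0],
    [0.6,0,0,0,0,0,0],
    [0,0,0,0,0,0,0],
    [-0.3,0,0,0,0,0,0],
  ],
)

```text
time: 8.35
position: [0.5864, 0.051, 0.2401]
tool_rot: [-0.664, 0.748, -0.0, 0.0]
ft_force: [-1.0, -0.8, -1.0]
grip_width: 0.0458
```

Call:
step_arm(
  steps=[
    [-0.3,0,0,0,0,0,0],
    [-0.3,0,0,0,0,0,0],
    [-0.3,0,0,-0.5,0,0,0],
    [-0.3,0,0,-0.8,0,0,0],
    [-0.3,0,0,-0.8,0,0,0],
    [-0.3,0,0,-0.8,0,0,0],
    [-0.3,0,0,-0.8,0,0,0],
    [-0.3,0,0,0,0,0,0],
    [-0.3,0,0,0,0,0,0],
    [-0.3,0,0,0,0,0,0],
  ],
)

```text
time: 9.35
position: [0.5857, 0.0511, 0.3315]
tool_rot: [-0.664, 0.748, 0.001, -0.001]
ft_force: [0.8, -0.1, -0.2]
grip_width: 0.0564
```

```bash
python3 plan.py .508 .0211 .332;python3 side.py 5
```

```text
t 9.35 pos [0.5857 0.0511 0.3315] w 0.0564 F [ 0.8 -0.1 -0.2] q [-0.1   0.57  1.6   0.    0.98  1.59]
turn units (tool) [ 0.014 -0.    -0.   ]
shift units now-frame [ 1.56  2.94 -0.02] in target frame [ 1.56  2.94 -0.02]
```

View pics/side5.png

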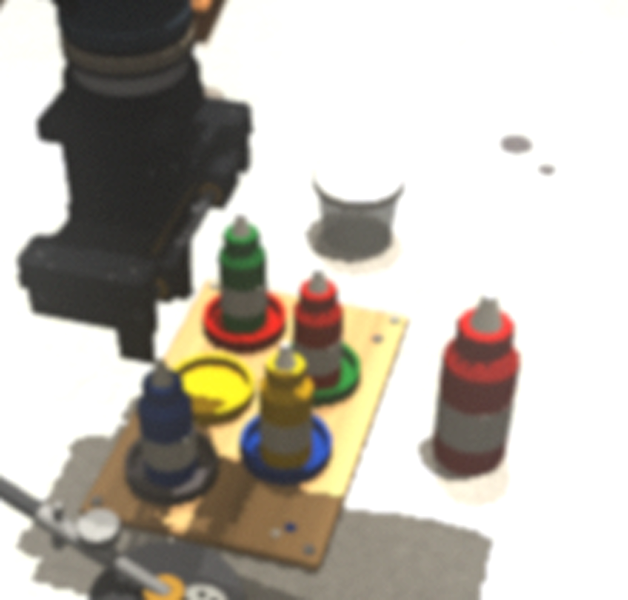

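Blue stands upright in the grey cup at crop (168,425). Next is yellow.

Call:
step_arm(
  steps=[
    [-0.38,0.26,0.49,0,0,0,0],
    [-0.38,0.26,0.49,0,0,0,0],
    [-0.38,0.26,0.49,0,0,0,0],
    [-0.38,0.26,0.49,0,0,0,0],
    [-0.38,0.26,0.49,0,0,0,0],
    [-0.38,0.26,0.49,0,0,0,0],
    [-0.38,0,0,0,0,0,0],
    [-0.38,0,0,0,0,0,0],
    [-0.38,0,0,0.5,0,0,0],
    [-0.38,0,0,0.5,0,0,0],
  ],
)

```text
time: 10.4
position: [0.5098, 0.0212, 0.3071]
tool_rot: [-0.664, 0.748, -0.001, 0.001]
ft_force: [0.4, 0.0, 0.0]
grip_width: 0.0601
```

```bash
python3 plan.py .508 .0211 .239;python3 side.py 6
```

```text
t 10.4 pos [0.5098 0.0212 0.3071] w 0.0601 F [0.4 0.  0. ] q [-0.18  0.52  1.81  0.    0.8   1.51]
turn units (tool) [-0.017  0.     0.001]
shift units now-frame [0.01 0.08 2.72] in target frame [0.01 0.07 2.72]
```

View pics/side6.png

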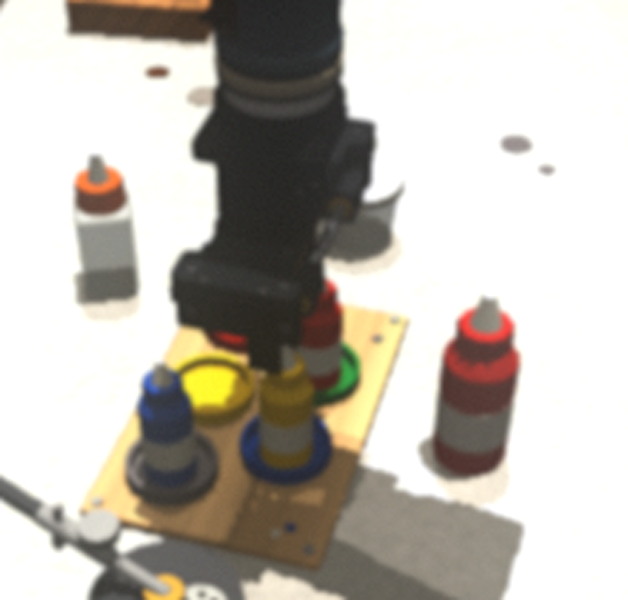

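Call:
step_arm(
  steps=[
    [-0.38,0,0.04,0.5,0,0,0],
    [-0.38,0,0.04,0.5,0,0,0],
    [-0.38,0,0,0.5,0,0,0],
    [-0.38,0,0,0.5,0,0,0],
    [-0.38,0,0,0.4,0,0,0],
    [-0.38,0,0,0.3,0,0,0],
    [-0.38,0,0,0,0,0,0],
    [0.3,0,0,0,0,0,0],
    [0.6,0,0,0,0,0,0],
    [0.6,0,0,0,0,0,0],
  ],
)

```text
time: 11.45
position: [0.5068, 0.0212, 0.2403]
tool_rot: [-0.664, 0.748, -0.0, 0.0]
ft_force: [-0.3, -0.0, 0.0]
grip_width: 0.0433
```

Call:
step_arm(
  steps=[
    [0.6,0,0,0,0,0,0],
    [0.6,0,0,0,0,0,0],
    [0.6,0,0,0,0,0,0],
    [0.6,0,0,-0.2,0,0,0],
    [0.6,0,0,-0.4,0,0,0],
    [0.6,0,0,-0.5,0,0,0],
    [0.6,0,0,-0.5,0,0,0],
    [0.6,0,0,0,0,0,0],
    [0.6,0,0,0,0,0,0],
    [0.6,0,0,0,0,0,0],
  ],
)

```text
time: 12.45
position: [0.5064, 0.0213, 0.2796]
tool_rot: [-0.664, 0.748, 0.0, -0.0]
ft_force: [0.9, 0.5, -1.7]
grip_width: 0.0374
```

```bash
python3 plan.py .576 -.032 .28;python3 side.py 7
```

```text
t 12.45 pos [0.5064 0.0213 0.2796] w 0.0374 F [ 0.9  0.5 -1.7] q [-0.18  0.57  1.84  0.    0.74  1.51]
turn units (tool) [0.004 0.    0.   ]
shift units now-frame [ 1.79 -3.02 -0.02] in target frame [ 1.79 -3.02 -0.01]
```

View pics/side7.png

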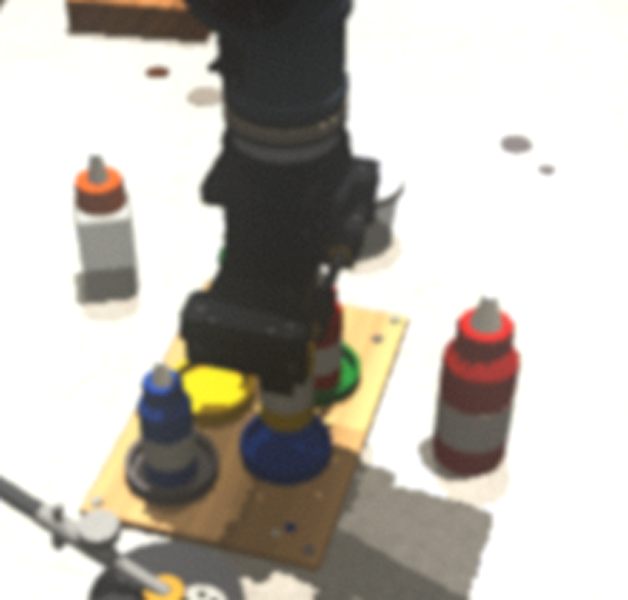

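Yellow is held and clear. I'm lifting it higher, then moving over to the yellow cup.

Call:
step_arm(
  steps=[
    [0.6,0,0,-0.7,0,0,0],
    [0.6,0,0,-0.8,0,0,0],
    [0.6,0,0,-0.7,0,0,0],
    [0.6,0.3,-0.5,0,0,0,0],
    [0.6,0.3,-0.5,0,0,0,0],
    [0.6,0.3,-0.5,0,0,0,0],
    [0.6,0.3,-0.5,0,0,0,0],
    [0.6,0.3,-0.5,0,0,0,0],
    [0.6,0.29,-0.5,0,0,0,0],
    [0.6,0,0,0,0,0,0],
  ],
)

```text
time: 13.5
position: [0.5778, -0.0338, 0.3343]
tool_rot: [-0.663, 0.749, -0.001, 0.001]
ft_force: [0.4, -0.4, -1.1]
grip_width: 0.0375
```

Call:
step_arm(
  steps=[
    [0.6,0,0,0,0,0,0],
    [0.6,0,0,0.6,0,0,0],
    [0.6,0,0,0.6,0,0,0],
    [0.6,0,0,0.6,0,0,0],
    [0.6,0,0,0.5,0,0,0],
    [0.6,0,0,0.2,0,0,0],
    [0.6,0,0,0,0,0,0],
    [0.6,0,0,0,0,0,0],
    [0.6,0,0,0,0,0,0],
    [0.6,0,0,0,0,0,0],
  ],
)

```text
time: 14.5
position: [0.576, -0.0321, 0.2729]
tool_rot: [-0.664, 0.748, -0.001, 0.0]
ft_force: [-0.2, 0.1, -0.8]
grip_width: 0.0373
```

```bash
python3 plan.py .575 -.032 .2405;python3 side.py 8
```

```text
t 14.5 pos [ 0.576  -0.0321  0.2729] w 0.0373 F [-0.2  0.1 -0.8] q [-0.25  0.64  1.67  0.    0.83  1.44]
turn units (tool) [-0.009 -0.001  0.   ]
shift units now-frame [0.   0.04 1.3 ] in target frame [0.   0.04 1.3 ]
```

View pics/side8.png

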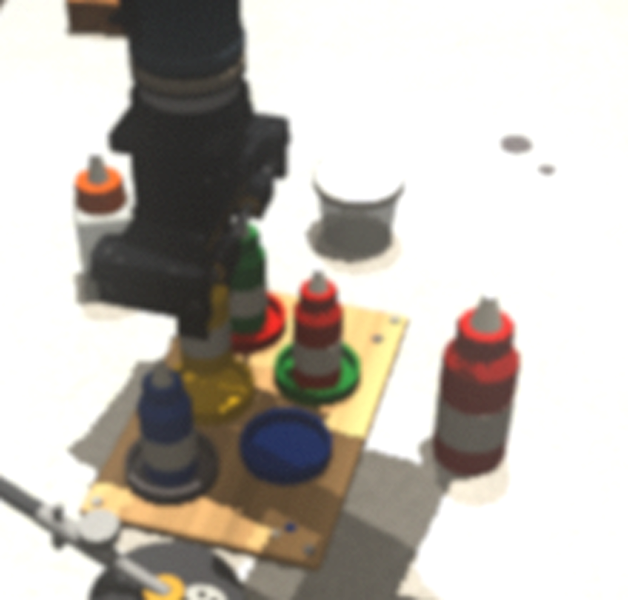

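Call:
step_arm(
  steps=[
    [0.6,0,0.04,0.3,0,0,0],
    [0.6,0,0,0.3,0,0,0],
    [0.6,0,0,0.3,0,0,0],
    [0.6,0,0,0.25,0,0,0],
    [0.6,0,0,0.1,0,0,0],
    [0.6,0,0,0.05,0,0,0],
    [0.6,0,0,0,0,0,0],
    [0.6,0,0,0,0,0,0],
    [0,0,0,0,0,0,0],
    [-0.3,0,0,0,0,0,0],
  ],
)

```text
time: 15.55
position: [0.575, -0.032, 0.2397]
tool_rot: [-0.664, 0.748, -0.0, 0.0]
ft_force: [0.3, -0.4, -0.2]
grip_width: 0.0454
```

Call:
step_arm(
  steps=[
    [-0.3,0,0,0,0,0,0],
    [-0.3,0,0,0,0,0,0],
    [-0.3,0,0,-0.5,0,0,0],
    [-0.3,0,0,-0.8,0,0,0],
    [-0.3,0,0,-0.8,0,0,0],
    [-0.3,0,0,-0.8,0,0,0],
    [-0.3,0,0,-0.8,0,0,0],
    [-0.3,0,0,0,0,0,0],
    [-0.3,0,0,0,0,0,0],
    [-0.3,0,0,0,0,0,0],
  ],
)

```text
time: 16.55
position: [0.5743, -0.0318, 0.3316]
tool_rot: [-0.664, 0.748, 0.001, -0.0]
ft_force: [0.2, -0.1, 0.5]
grip_width: 0.0565
```

```bash
python3 plan.py .586 .0511 .332;python3 side.py 9
```

```text
t 16.55 pos [ 0.5743 -0.0318  0.3316] w 0.0565 F [ 0.2 -0.1  0.5] q [-0.25  0.56  1.63 -0.    0.96  1.44]
turn units (tool) [ 0.012  0.002 -0.   ]
shift units now-frame [-3.35 -0.07 -0.02] in target frame [-3.35 -0.07 -0.02]
```

View pics/side9.png

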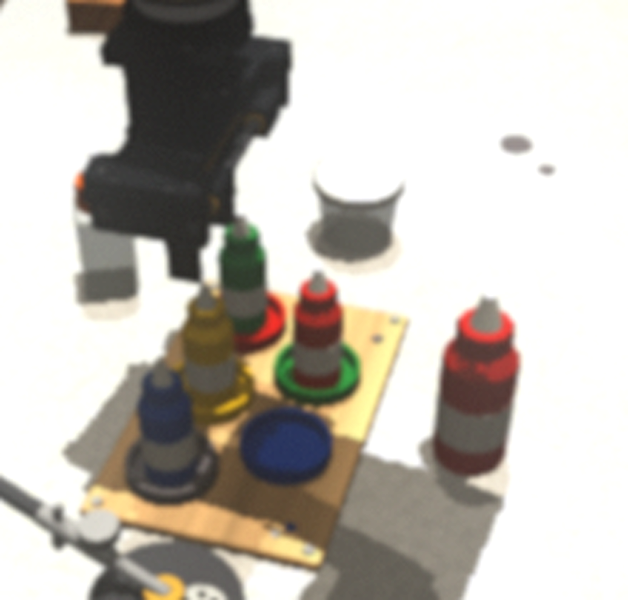

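Yellow stands upright in the yellow cup at crop (211,355). Now back to blue.

Call:
step_arm(
  steps=[
    [-0.38,-0.4,-0.01,0,0,0,0],
    [-0.38,-0.6,-0.01,0,0,0,0],
    [-0.38,-0.6,-0.01,0,0,0,0],
    [-0.38,-0.6,-0.01,0,0,0,0],
    [-0.38,-0.6,-0.01,0,0,0,0],
    [-0.38,-0.55,-0.02,0,0,0,0],
    [-0.38,0,0,0,0,0,0],
    [-0.38,0,0,0,0,0,0],
    [-0.38,0,0,0.5,0,0,0],
    [-0.38,0,0,0.5,0,0,0],
  ],
)

```text
time: 17.6
position: [0.5865, 0.0504, 0.3066]
tool_rot: [-0.663, 0.748, -0.0, 0.0]
ft_force: [0.0, 0.2, 1.0]
grip_width: 0.0599
```

```bash
python3 plan.py .586 .0511 .2395;python3 side.py 10
```

```text
t 17.6 pos [0.5865 0.0504 0.3066] w 0.0599 F [0.  0.2 1. ] q [-0.1   0.61  1.61 -0.    0.92  1.59]
turn units (tool) [-0.004 -0.001 -0.006]
shift units now-frame [-0.03  0.02  2.68] in target frame [-0.03  0.02  2.68]
```

View pics/side10.png

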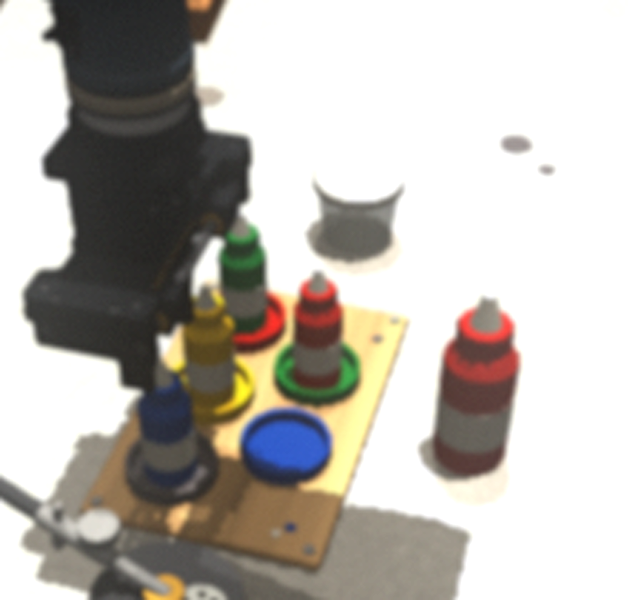

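Call:
step_arm(
  steps=[
    [-0.38,-0.02,0,0.5,0,0,0],
    [-0.38,0,0,0.5,0,0,0],
    [-0.38,0,0,0.5,0,0,0],
    [-0.38,0,0,0.5,0,0,0],
    [-0.38,0,0,0.4,0,0,0],
    [-0.38,0,0,0.3,0,0,0],
    [-0.38,0,0,0,0,0,0],
    [0.3,0,0,0,0,0,0],
    [0.6,0,0,0,0,0,0],
    [0.6,0,0,0,0,0,0],
  ],
)

```text
time: 18.65
position: [0.5868, 0.0515, 0.2404]
tool_rot: [-0.664, 0.748, -0.001, 0.0]
ft_force: [-0.2, -0.5, -0.2]
grip_width: 0.0436
```

Call:
step_arm(
  steps=[
    [0.6,0,0,0,0,0,0],
    [0.6,0,0,0,0,0,0],
    [0.6,0,0,0,0,0,0],
    [0.6,0,0,-0.3,0,0,0],
    [0.6,0,0,-0.6,0,0,0],
    [0.6,0,0,-0.7,0,0,0],
    [0.6,0,0,-0.8,0,0,0],
    [0.6,0,0,-0.8,0,0,0],
    [0.6,0,0,-0.6,0,0,0],
    [0.6,0,0,0,0,0,0],
  ],
)

```text
time: 19.65
position: [0.5871, 0.0515, 0.3371]
tool_rot: [-0.664, 0.748, -0.002, 0.002]
ft_force: [0.8, -0.2, -0.6]
grip_width: 0.037
```

```bash
python3 plan.py .509 .0183 .332;python3 side.py 11
```

```text
t 19.65 pos [0.5871 0.0515 0.3371] w 0.037 F [ 0.8 -0.2 -0.6] q [-0.1   0.56  1.59  0.    0.98  1.59]
turn units (tool) [-0.036  0.001  0.001]
shift units now-frame [1.69 2.95 0.19] in target frame [1.69 2.95 0.21]
```

View pics/side11.png

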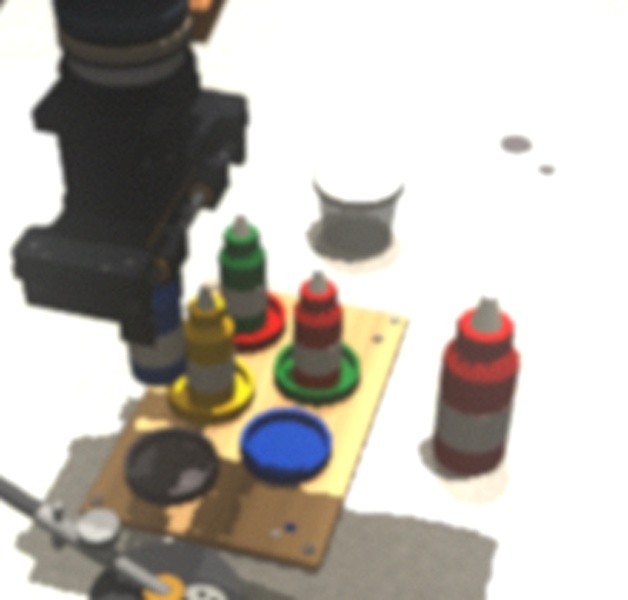

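Blue is lifted upright. On to the blue cup.

Call:
step_arm(
  steps=[
    [0.6,0.28,0.49,0,0,0,0],
    [0.6,0.28,0.49,0,0,0,0],
    [0.6,0.28,0.49,0,0,0,0],
    [0.6,0.28,0.49,0,0,0,0],
    [0.6,0.28,0.49,0,0,0,0],
    [0.6,0.28,0.49,0,0,0,0],
    [0.6,0,0,0,0,0,0],
    [0.6,0,0,0.6,0,0,0],
    [0.6,0,0,0.6,0,0,0],
    [0.6,0,0,0.6,0,0,0],
  ],
)

```text
time: 20.7
position: [0.5091, 0.0187, 0.2888]
tool_rot: [-0.664, 0.748, -0.0, 0.0]
ft_force: [-0.4, -0.7, -2.0]
grip_width: 0.0374
```

Call:
step_arm(
  steps=[
    [0.6,0,0,0.6,0,0,0],
    [0.6,0,0,0.2,0,0,0],
    [0.6,0,0,0,0,0,0],
    [0.6,0,0,0,0,0,0],
    [0.6,0,0,0,0,0,0],
    [0.6,0,0,0,0,0,0],
    [0.6,0,0,0,0,0,0],
    [0.6,0,0,0,0,0,0],
    [0.6,0,0,0,0,0,0],
    [0.6,0,0,0,0,0,0],
  ],
)

```text
time: 21.7
position: [0.5086, 0.0185, 0.2698]
tool_rot: [-0.664, 0.748, -0.0, 0.0]
ft_force: [0.7, -0.2, -0.6]
grip_width: 0.0369
```

```bash
python3 plan.py .509 .0183 .2402;python3 side.py 12
```

```text
t 21.7 pos [0.5086 0.0185 0.2698] w 0.0369 F [ 0.7 -0.2 -0.6] q [-0.18  0.59  1.84 -0.    0.72  1.51]
turn units (tool) [-0.001 -0.    -0.   ]
shift units now-frame [ 0.01 -0.02  1.19] in target frame [ 0.01 -0.02  1.19]
```

View pics/side12.png

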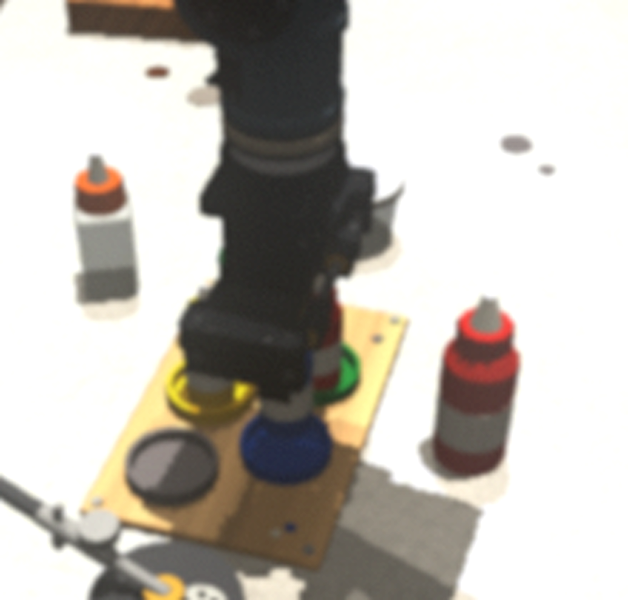

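Call:
step_arm(
  steps=[
    [0.6,0,0,0.3,0,0,0],
    [0.6,0,0,0.3,0,0,0],
    [0.6,0,0,0.3,0,0,0],
    [0.6,0,0,0.15,0,0,0],
    [0.6,0,0,0.1,0,0,0],
    [0.6,0,0,0.05,0,0,0],
    [0.6,0,0,0,0,0,0],
    [0.6,0,0,0,0,0,0],
    [0,0,0,0,0,0,0],
    [-0.3,0,0,0,0,0,0],
  ],
)

```text
time: 22.75
position: [0.5088, 0.0185, 0.2397]
tool_rot: [-0.664, 0.748, -0.0, 0.0]
ft_force: [-0.0, 0.3, 0.6]
grip_width: 0.0452
```

Call:
step_arm(
  steps=[
    [-0.3,0,0,0,0,0,0],
    [-0.3,0,0,0,0,0,0],
    [-0.3,0,0,-0.5,0,0,0],
    [-0.3,0,0,-0.8,0,0,0],
    [-0.3,0,0,-0.8,0,0,0],
    [-0.3,0,0,-0.8,0,0,0],
    [-0.3,0,0,-0.8,0,0,0],
    [-0.3,0,0,0,0,0,0],
    [-0.3,0,0,0,0,0,0],
    [-0.3,0,0,0,0,0,0],
  ],
)

```text
time: 23.75
position: [0.5081, 0.0186, 0.3317]
tool_rot: [-0.664, 0.748, 0.001, -0.0]
ft_force: [-0.4, -0.2, -0.5]
grip_width: 0.0566
```

```bash
python3 plan.py .567 -.119 .332;python3 side.py 13
```

```text
t 23.75 pos [0.5081 0.0186 0.3317] w 0.0566 F [-0.4 -0.2 -0.5] q [-0.18  0.48  1.79  0.    0.87  1.51]
turn units (tool) [ 0.011  0.001 -0.   ]
shift units now-frame [ 5.19 -2.99 -0.02] in target frame [ 5.19 -2.99 -0.01]
```

View pics/side13.png

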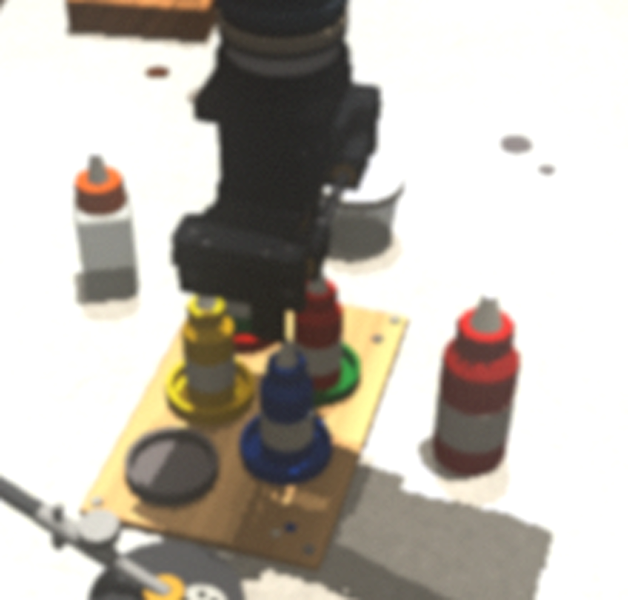

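Blue is in the blue cup at crop (287,400), yellow in the yellow cup. Now green.

Call:
step_arm(
  steps=[
    [-0.38,0.65,-0.37,0,0,0,0],
    [-0.38,0.65,-0.37,0,0,0,0],
    [-0.38,0.65,-0.37,0,0,0,0],
    [-0.38,0.65,-0.37,0,0,0,0],
    [-0.38,0.65,-0.37,0,0,0,0],
    [-0.38,0.65,-0.38,0,0,0,0],
    [-0.38,0.65,-0.38,0,0,0,0],
    [-0.38,0.64,-0.38,0,0,0,0],
    [-0.38,0,0,0,0,0,0],
    [-0.38,0,0,0.8,0,0,0],
  ],
)

```text
time: 24.8
position: [0.5685, -0.1201, 0.3142]
tool_rot: [-0.663, 0.748, -0.003, 0.001]
ft_force: [-0.0, 0.2, -0.8]
grip_width: 0.0595
```

```bash
python3 plan.py .567 -.119 .2395;python3 side.py 14
```

```text
t 24.8 pos [ 0.5685 -0.1201  0.3142] w 0.0595 F [-0.   0.2 -0.8] q [-0.4   0.59  1.63  0.    0.92  1.29]
turn units (tool) [-0.04  -0.009 -0.008]
shift units now-frame [-0.04  0.08  2.99] in target frame [-0.04  0.06  2.99]
```

View pics/side14.png

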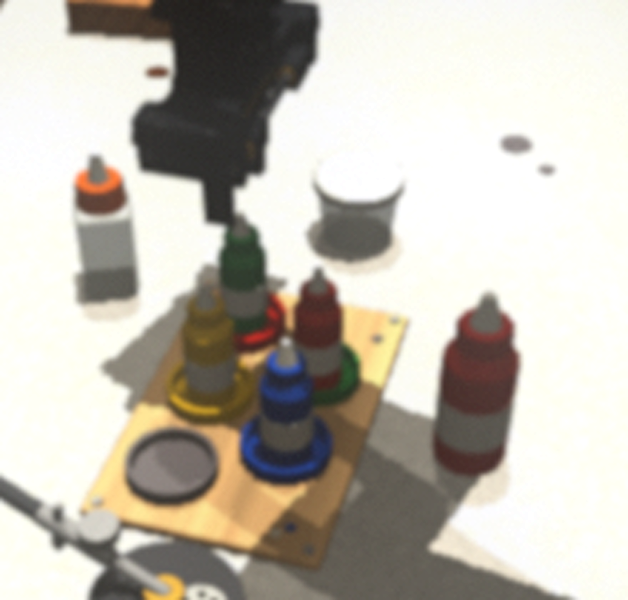

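Call:
step_arm(
  steps=[
    [-0.38,0,0,0.5,0,0,0],
    [-0.38,0,0,0.5,0,0,0],
    [-0.38,0,0,0.5,0,0,0],
    [-0.38,0,0,0.6,0,0,0],
    [-0.38,0,0,0.5,0,0,0],
    [-0.38,0,0,0.3,0,0,0],
    [-0.38,0,0,0,0,0,0],
    [0.3,0,0,0,0,0,0],
    [0.6,0,0,0,0,0,0],
    [0.6,0,0,0,0,0,0],
  ],
)

```text
time: 25.85
position: [0.5676, -0.1193, 0.2404]
tool_rot: [-0.664, 0.748, -0.001, 0.0]
ft_force: [0.1, 0.7, -0.3]
grip_width: 0.0435
```

Call:
step_arm(
  steps=[
    [0.6,0,0,0,0,0,0],
    [0.6,0,0,0,0,0,0],
    [0.6,0,0,0,0,0,0],
    [0.6,0,0,-0.3,0,0,0],
    [0.6,0,0,-0.8,0,0,0],
    [0.6,0,0,-0.9,0,0,0],
    [0.6,0,0,-0.9,0,0,0],
    [0.6,0,0,-0.9,0,0,0],
    [0.6,0,0,-0.9,0,0,0],
    [0.6,0,0,-0.5,0,0,0],
  ],
)

```text
time: 26.85
position: [0.5675, -0.1192, 0.3719]
tool_rot: [-0.664, 0.748, -0.001, 0.001]
ft_force: [-0.1, -1.0, 0.0]
grip_width: 0.0376
```

```bash
python3 plan.py .586 .0505 .365;python3 side.py 15
```

```text
t 26.85 pos [ 0.5675 -0.1192  0.3719] w 0.0376 F [-0.1 -1.   0. ] q [-0.4   0.51  1.58  0.    1.05  1.29]
turn units (tool) [-0.019 -0.005  0.   ]
shift units now-frame [-6.83  0.07  0.27] in target frame [-6.83  0.07  0.27]
```

View pics/side15.png

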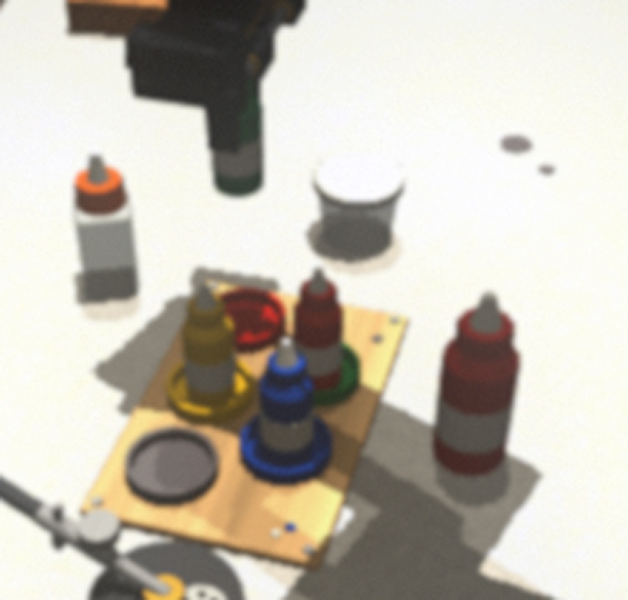

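Green is held with its underside near 0.146 m, clear of yellow (0.118 m). I'm carrying it over to grey.

Call:
step_arm(
  steps=[
    [0.6,-0.4,0.01,0,0,0,0],
    [0.6,-0.8,0.01,0,0,0,0],
    [0.6,-0.8,0.01,0,0,0,0],
    [0.6,-0.8,0.01,0,0,0,0],
    [0.6,-0.8,0.01,0,0,0,0],
    [0.6,-0.8,0.01,0,0,0,0],
    [0.6,-0.8,0.01,0,0,0,0],
    [0.6,-0.8,0,0,0,0,0],
    [0.6,-0.6,0,0,0,0,0],
    [0.6,-0.23,0,0,0,0,0],
  ],
)

```text
time: 27.9
position: [0.5855, 0.0524, 0.3685]
tool_rot: [-0.664, 0.747, 0.001, -0.001]
ft_force: [0.4, -0.5, -1.1]
grip_width: 0.0375
```

Call:
step_arm(
  steps=[
    [0.6,0,0,0,0,0,0],
    [0.6,0,0,0,0,0,0],
    [0.6,0,0,0.7,0,0,0],
    [0.6,0,0,0.8,0,0,0],
    [0.6,0,0,0.8,0,0,0],
    [0.6,0,0,0.8,0,0,0],
    [0.6,0,0,0.8,0,0,0],
    [0.6,0,0,0.3,0,0,0],
    [0.6,0,0,0,0,0,0],
    [0.6,0,0,0,0,0,0],
  ],
)

```text
time: 28.9
position: [0.5863, 0.0501, 0.2654]
tool_rot: [-0.663, 0.748, -0.0, 0.0]
ft_force: [0.3, -0.4, -0.6]
grip_width: 0.0375
```

```bash
python3 plan.py .586 .0505 .24;python3 side.py 16
```

```text
t 28.9 pos [0.5863 0.0501 0.2654] w 0.0375 F [ 0.3 -0.4 -0.6] q [-0.1   0.67  1.64 -0.    0.83  1.59]
turn units (tool) [-0.009 -0.    -0.005]
shift units now-frame [-0.02  0.02  1.02] in target frame [-0.02  0.02  1.02]
```

View pics/side16.png

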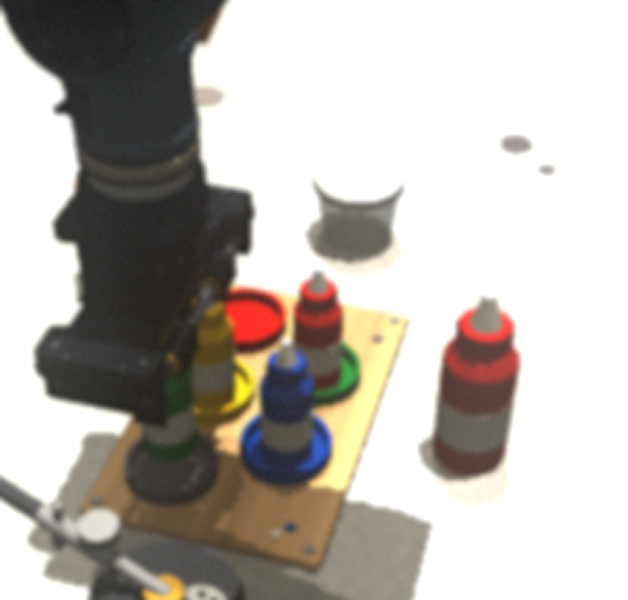

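Call:
step_arm(
  steps=[
    [0.6,-0.02,0,0.3,0,0,0],
    [0.6,0,0,0.3,0,0,0],
    [0.6,0,0,0.2,0,0,0],
    [0.6,0,0,0.12,0,0,0],
    [0.6,0,0,0.1,0,0,0],
    [0.6,0,0,0,0,0,0],
    [0.6,0,0,0,0,0,0],
    [0.6,0,0,0,0,0,0],
    [0,0,0,0,0,0,0],
    [-0.3,0,0,0,0,0,0],
  ],
)

```text
time: 29.95
position: [0.5861, 0.0512, 0.2391]
tool_rot: [-0.664, 0.748, -0.0, 0.0]
ft_force: [-0.6, 0.3, -1.3]
grip_width: 0.0454
```

Call:
step_arm(
  steps=[
    [-0.3,0,0,0,0,0,0],
    [-0.3,0,0,0,0,0,0],
    [-0.3,0,0,-0.5,0,0,0],
    [-0.3,0,0,-0.8,0,0,0],
    [-0.3,0,0,-0.8,0,0,0],
    [-0.3,0,0,-0.8,0,0,0],
    [-0.3,0,0,-0.8,0,0,0],
    [-0.3,0,0,0,0,0,0],
    [-0.3,0,0,0,0,0,0],
    [-0.3,0,0,0,0,0,0],
  ],
)

```text
time: 30.95
position: [0.5855, 0.0511, 0.3309]
tool_rot: [-0.664, 0.748, 0.001, -0.001]
ft_force: [0.5, 0.8, -0.3]
grip_width: 0.0565
```

```bash
python3 plan.py .499 -.0624 .332;python3 side.py 17
```

```text
t 30.95 pos [0.5855 0.0511 0.3309] w 0.0565 F [ 0.5  0.8 -0.3] q [-0.1   0.57  1.6   0.    0.97  1.59]
turn units (tool) [ 0.014 -0.    -0.   ]
shift units now-frame [ 4.92  2.89 -0.04] in target frame [ 4.92  2.89 -0.04]
```

View pics/side17.png

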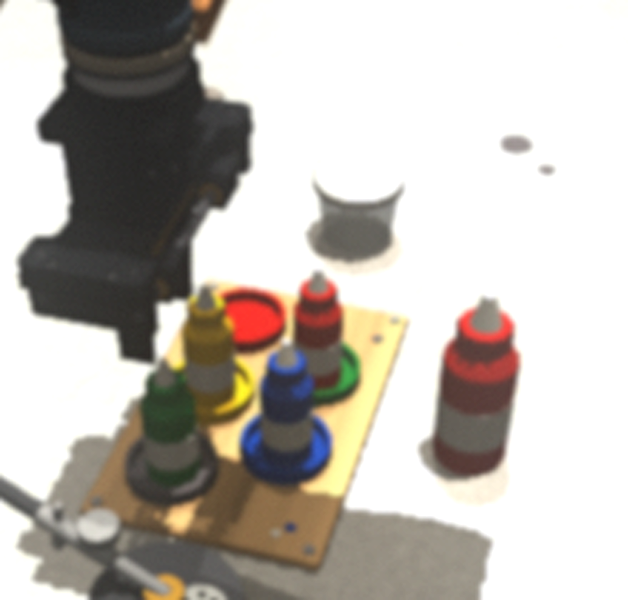

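Green stands in the grey cup. Now the small red bottle in the green cup.

Call:
step_arm(
  steps=[
    [-0.38,0.61,0.36,0,0,0,0],
    [-0.38,0.61,0.36,0,0,0,0],
    [-0.38,0.62,0.36,0,0,0,0],
    [-0.38,0.62,0.36,0,0,0,0],
    [-0.38,0.62,0.36,0,0,0,0],
    [-0.38,0.62,0.36,0,0,0,0],
    [-0.38,0.61,0.36,0,0,0,0],
    [-0.38,0.61,0.37,0,0,0,0],
    [-0.38,0,0,0,0,0,0],
    [-0.38,0,0,0.8,0,0,0],
  ],
)

```text
time: 32.0
position: [0.5002, -0.0636, 0.3134]
tool_rot: [-0.663, 0.749, -0.002, 0.002]
ft_force: [0.1, 0.4, -0.8]
grip_width: 0.0598
```

```bash
python3 plan.py .499 -.0624 .2395;python3 side.py 18
```

```text
t 32.0 pos [ 0.5002 -0.0636  0.3134] w 0.0598 F [ 0.1  0.4 -0.8] q [-0.35  0.51  1.82  0.    0.81  1.34]
turn units (tool) [-0.041 -0.007 -0.015]
shift units now-frame [-0.04  0.07  2.96] in target frame [-0.04  0.05  2.96]
```

View pics/side18.png

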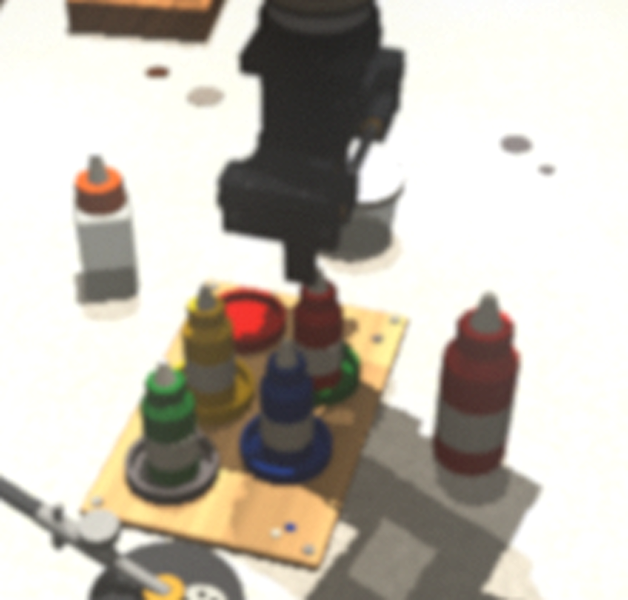

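Call:
step_arm(
  steps=[
    [-0.38,0,0,0.5,0,0,0],
    [-0.38,0,0,0.5,0,0,0],
    [-0.38,0,0,0.5,0,0,0],
    [-0.38,0,0,0.6,0,0,0],
    [-0.38,0,0,0.5,0,0,0],
    [-0.38,0,0,0.27,0,0,0],
    [-0.38,0,0,0,0,0,0],
    [0.3,0,0,0,0,0,0],
    [0.6,0,0,0,0,0,0],
    [0.6,0,0,0,0,0,0],
  ],
)

```text
time: 33.05
position: [0.4998, -0.0625, 0.2406]
tool_rot: [-0.664, 0.748, -0.001, 0.0]
ft_force: [0.2, 0.9, -0.2]
grip_width: 0.0437
```

Call:
step_arm(
  steps=[
    [0.6,0,0,0,0,0,0],
    [0.6,0,0,0,0,0,0],
    [0.6,0,0,0,0,0,0],
    [0.6,0,0,-0.3,0,0,0],
    [0.6,0,0,-0.7,0,0,0],
    [0.6,0,0,-0.8,0,0,0],
    [0.6,0,0,-0.8,0,0,0],
    [0.6,0,0,-0.8,0,0,0],
    [0.6,0,0,-0.4,0,0,0],
    [0.6,0,0,0,0,0,0],
  ],
)

```text
time: 34.05
position: [0.4999, -0.0625, 0.3363]
tool_rot: [-0.664, 0.748, -0.001, 0.001]
ft_force: [1.0, -0.9, -1.3]
grip_width: 0.0373
```

```bash
python3 plan.py .566 -.1155 .332;python3 side.py 19
```

```text
t 34.05 pos [ 0.4999 -0.0625  0.3363] w 0.0373 F [ 1.  -0.9 -1.3] q [-0.35  0.47  1.8   0.    0.87  1.34]
turn units (tool) [-0.022 -0.005  0.001]
shift units now-frame [ 1.79 -2.88  0.18] in target frame [ 1.79 -2.88  0.17]
```

View pics/side19.png

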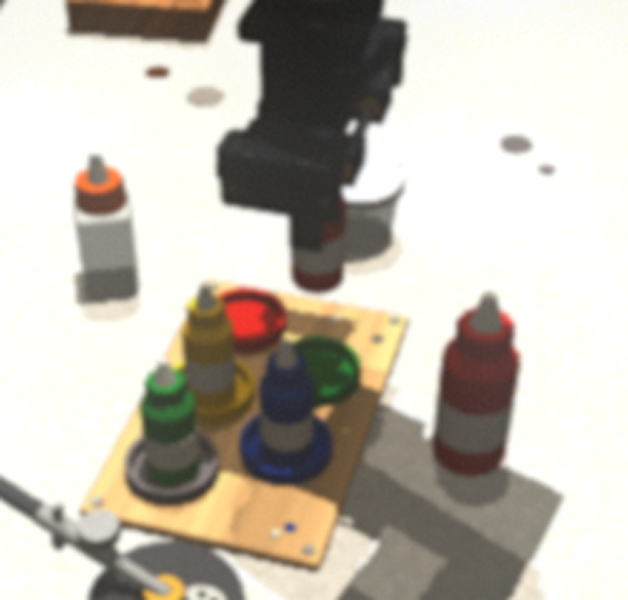

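The small red is lifted upright. On to the red cup.

Call:
step_arm(
  steps=[
    [0.6,0.3,-0.48,0,0,0,0],
    [0.6,0.3,-0.48,0,0,0,0],
    [0.6,0.3,-0.48,0,0,0,0],
    [0.6,0.3,-0.48,0,0,0,0],
    [0.6,0.3,-0.48,0,0,0,0],
    [0.6,0.29,-0.48,0,0,0,0],
    [0.6,0,0,0,0,0,0],
    [0.6,0,0,0.6,0,0,0],
    [0.6,0,0,0.6,0,0,0],
    [0.6,0,0,0.6,0,0,0],
  ],
)

```text
time: 35.1
position: [0.5657, -0.1156, 0.2889]
tool_rot: [-0.664, 0.748, 0.001, -0.0]
ft_force: [-0.9, 0.0, -1.4]
grip_width: 0.0374
```

Call:
step_arm(
  steps=[
    [0.6,0,0,0.6,0,0,0],
    [0.6,0,0,0.2,0,0,0],
    [0.6,0,0,0,0,0,0],
    [0.6,0,0,0,0,0,0],
    [0.6,0,0,0,0,0,0],
    [0.6,0,0,0,0,0,0],
    [0.6,0,0,0,0,0,0],
    [0.6,0,0,0,0,0,0],
    [0.6,0,0,0,0,0,0],
    [0.6,0,0,0,0,0,0],
  ],
)

```text
time: 36.1
position: [0.5658, -0.1155, 0.2701]
tool_rot: [-0.664, 0.748, -0.0, 0.0]
ft_force: [0.7, -0.8, -1.0]
grip_width: 0.0374
```

```bash
python3 plan.py .566 -.1155 .240;python3 side.py 20
```

```text
t 36.1 pos [ 0.5658 -0.1155  0.2701] w 0.0374 F [ 0.7 -0.8 -1. ] q [-0.39  0.65  1.66  0.    0.83  1.3 ]
turn units (tool) [-0.001 -0.    -0.   ]
shift units now-frame [ 0.   -0.01  1.2 ] in target frame [ 0.   -0.01  1.2 ]
```

View pics/side20.png

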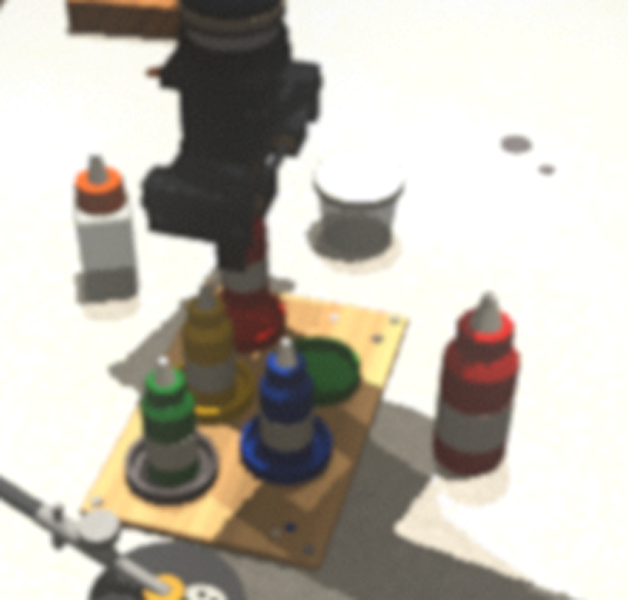

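Call:
step_arm(
  steps=[
    [0.6,0,0,0.3,0,0,0],
    [0.6,0,0,0.3,0,0,0],
    [0.6,0,0,0.3,0,0,0],
    [0.6,0,0,0.15,0,0,0],
    [0.6,0,0,0.1,0,0,0],
    [0.6,0,0,0.05,0,0,0],
    [0.6,0,0,0,0,0,0],
    [0.6,0,0,0,0,0,0],
    [0,0,0,0,0,0,0],
    [-0.3,0,0,0,0,0,0],
  ],
)

```text
time: 37.15
position: [0.566, -0.1156, 0.24]
tool_rot: [-0.664, 0.748, -0.0, 0.0]
ft_force: [-0.2, 0.0, 0.5]
grip_width: 0.0453
```

Call:
step_arm(
  steps=[
    [-0.3,0,0,0,0,0,0],
    [-0.3,0,0,0,0,0,0],
    [-0.3,0,0,-0.5,0,0,0],
    [-0.3,0,0,-0.8,0,0,0],
    [-0.3,0,0,-0.8,0,0,0],
    [-0.3,0,0,-0.8,0,0,0],
    [-0.3,0,0,-0.8,0,0,0],
    [-0.3,0,0,0,0,0,0],
    [-0.3,0,0,0,0,0,0],
    [-0.3,0,0,0,0,0,0],
  ],
)

```text
time: 38.15
position: [0.5653, -0.1153, 0.3317]
tool_rot: [-0.664, 0.748, 0.001, -0.0]
ft_force: [0.1, 0.0, -0.3]
grip_width: 0.0563
```

```bash
python3 plan.py .586 .0511 .332;python3 side.py 21
```

```text
t 38.15 pos [ 0.5653 -0.1153  0.3317] w 0.0563 F [ 0.1  0.  -0.3] q [-0.39  0.56  1.62 -0.    0.96  1.3 ]
turn units (tool) [0.013 0.003 0.   ]
shift units now-frame [-6.71 -0.03 -0.01] in target frame [-6.71 -0.03 -0.01]
```

View pics/side21.png

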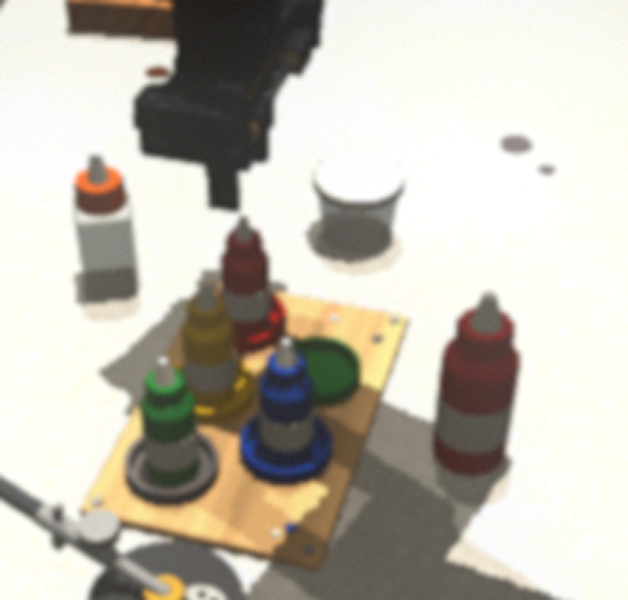

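Red stands in the red cup. The last one is green, from grey to the green cup.

Call:
step_arm(
  steps=[
    [-0.38,-0.4,0,0,0,0,0],
    [-0.38,-0.8,0,0,0,0,0],
    [-0.38,-0.8,-0.01,0,0,0,0],
    [-0.38,-0.8,-0.01,0,0,0,0],
    [-0.38,-0.8,-0.01,0,0,0,0],
    [-0.38,-0.8,0,0,0,0,0],
    [-0.38,-0.8,0,0,0,0,0],
    [-0.38,-0.8,0,0,0,0,0],
    [-0.38,-0.5,0,0,0,0,0],
    [-0.38,-0.21,0,0,0,0,0],
  ],
)

```text
time: 39.2
position: [0.5863, 0.0526, 0.3319]
tool_rot: [-0.664, 0.747, 0.001, -0.0]
ft_force: [0.2, 0.1, -0.5]
grip_width: 0.0603
```

Call:
step_arm(
  steps=[
    [-0.38,0,0,0,0,0,0],
    [-0.38,0,0,0,0,0,0],
    [-0.38,0,0,0.3,0,0,0],
    [-0.38,0,0,0.3,0,0,0],
    [-0.38,0,0,0.2,0,0,0],
    [-0.38,0,0,0.2,0,0,0],
    [-0.38,0,0,0,0,0,0],
    [-0.38,0,0,0,0,0,0],
    [-0.38,0,0,0,0,0,0],
    [-0.38,0,0,0,0,0,0],
  ],
)

```text
time: 40.2
position: [0.5866, 0.0511, 0.3078]
tool_rot: [-0.664, 0.748, -0.0, 0.0]
ft_force: [-0.4, -0.9, 1.1]
grip_width: 0.0601
```

```bash
python3 plan.py .586 .0511 .2395;python3 side.py 22
```

```text
t 40.2 pos [0.5866 0.0511 0.3078] w 0.0601 F [-0.4 -0.9  1.1] q [-0.1   0.6   1.61  0.    0.92  1.59]
turn units (tool) [-0.005  0.     0.001]
shift units now-frame [0.   0.02 2.73] in target frame [0.   0.02 2.73]
```

View pics/side22.png

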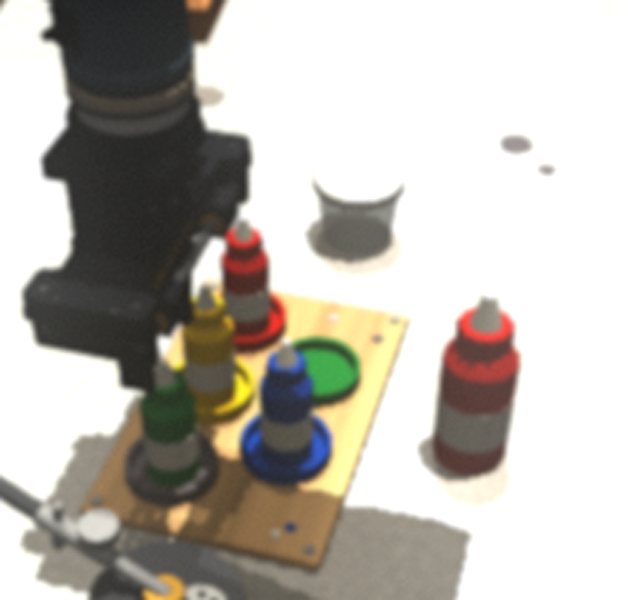

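Call:
step_arm(
  steps=[
    [-0.38,0,0.02,0.5,0,0,0],
    [-0.38,0,0,0.5,0,0,0],
    [-0.38,0,0,0.5,0,0,0],
    [-0.38,0,0,0.5,0,0,0],
    [-0.38,0,0,0.4,0,0,0],
    [-0.38,0,0,0.3,0,0,0],
    [-0.38,0,0,0,0,0,0],
    [0.3,0,0,0,0,0,0],
    [0.6,0,0,0,0,0,0],
    [0.6,0,0,0,0,0,0],
  ],
)

```text
time: 41.25
position: [0.5862, 0.0511, 0.2406]
tool_rot: [-0.664, 0.748, -0.0, 0.0]
ft_force: [0.1, -0.6, 1.1]
grip_width: 0.0438
```

Call:
step_arm(
  steps=[
    [0.6,0,0,0,0,0,0],
    [0.6,0,0,0,0,0,0],
    [0.6,0,0,0,0,0,0],
    [0.6,0,0,-0.3,0,0,0],
    [0.6,0,0,-0.8,0,0,0],
    [0.6,0,0,-0.9,0,0,0],
    [0.6,0,0,-0.9,0,0,0],
    [0.6,0,0,-0.9,0,0,0],
    [0.6,0,0,-0.9,0,0,0],
    [0.6,0,0,-0.6,0,0,0],
  ],
)

```text
time: 42.25
position: [0.586, 0.0511, 0.3745]
tool_rot: [-0.664, 0.748, -0.001, 0.001]
ft_force: [-0.5, -0.5, -0.9]
grip_width: 0.0376
```

```bash
python3 plan.py .499 -.065 .372;python3 side.py 23
```

```text
t 42.25 pos [0.586  0.0511 0.3745] w 0.0376 F [-0.5 -0.5 -0.9] q [-0.1   0.51  1.56  0.    1.07  1.59]
turn units (tool) [-0.015  0.001  0.   ]
shift units now-frame [5.03 2.9  0.09] in target frame [5.03 2.9  0.1 ]
```

View pics/side23.png

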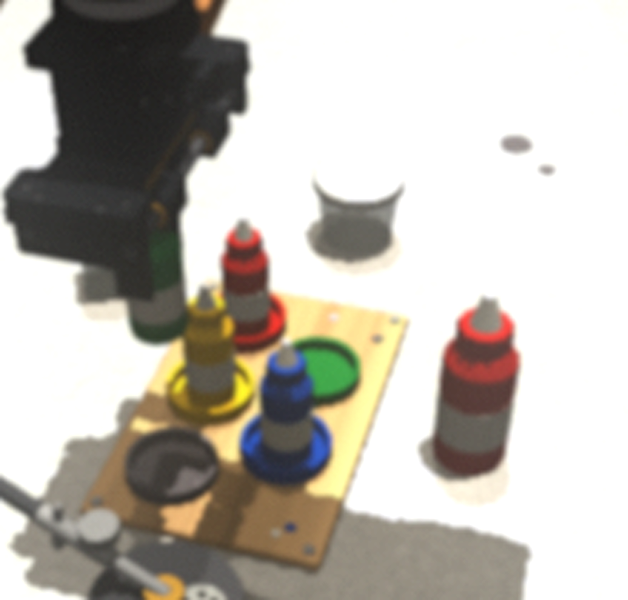

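Call:
step_arm(
  steps=[
    [0.6,0.3,0.17,0,0,0,0],
    [0.6,0.6,0.34,0,0,0,0],
    [0.6,0.6,0.35,0,0,0,0],
    [0.6,0.6,0.35,0,0,0,0],
    [0.6,0.6,0.35,0,0,0,0],
    [0.6,0.6,0.35,0,0,0,0],
    [0.6,0.6,0.35,0,0,0,0],
    [0.6,0.6,0.34,0,0,0,0],
    [0.6,0.53,0.3,0,0,0,0],
    [0.6,0,0,0,0,0,0],
  ],
)

```text
time: 43.3
position: [0.4977, -0.0668, 0.3723]
tool_rot: [-0.663, 0.749, 0.0, -0.0]
ft_force: [-0.6, 0.2, 0.3]
grip_width: 0.0376
```

Call:
step_arm(
  steps=[
    [0.6,0,0,0,0,0,0],
    [0.6,0,0,0,0,0,0],
    [0.6,0,0,0.7,0,0,0],
    [0.6,0,0,0.8,0,0,0],
    [0.6,0,0,0.8,0,0,0],
    [0.6,0,0,0.8,0,0,0],
    [0.6,0,0,0.7,0,0,0],
    [0.6,0,0,0.3,0,0,0],
    [0.6,0,0,0,0,0,0],
    [0.6,0,0,0,0,0,0],
  ],
)

```text
time: 44.3
position: [0.4995, -0.065, 0.2704]
tool_rot: [-0.664, 0.748, -0.0, 0.0]
ft_force: [0.1, -0.4, -0.1]
grip_width: 0.0375
```

```bash
python3 plan.py .499 -.065 .240;python3 side.py 24
```

```text
t 44.3 pos [ 0.4995 -0.065   0.2704] w 0.0375 F [ 0.1 -0.4 -0.1] q [-0.35  0.58  1.85  0.    0.71  1.34]
turn units (tool) [-0.006 -0.001  0.004]
shift units now-frame [0.   0.02 1.22] in target frame [0.   0.02 1.22]
```

View pics/side24.png

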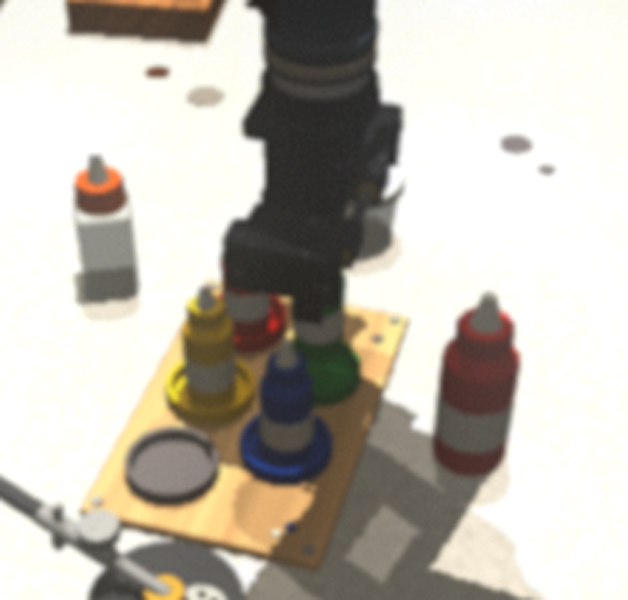

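Call:
step_arm(
  steps=[
    [0.6,0,0.02,0.3,0,0,0],
    [0.6,0,0,0.3,0,0,0],
    [0.6,0,0,0.3,0,0,0],
    [0.6,0,0,0.17,0,0,0],
    [0.6,0,0,0.1,0,0,0],
    [0.6,0,0,0.05,0,0,0],
    [0.6,0,0,0,0,0,0],
    [0.6,0,0,0,0,0,0],
    [0,0,0,0,0,0,0],
    [-0.3,0,0,0,0,0,0],
  ],
)

```text
time: 45.35
position: [0.4987, -0.0652, 0.2396]
tool_rot: [-0.664, 0.748, -0.0, 0.0]
ft_force: [-0.2, 0.3, -0.4]
grip_width: 0.0453
```

Call:
step_arm(
  steps=[
    [-0.3,0,0,0,0,0,0],
    [-0.3,0,0,0,0,0,0],
    [-0.3,0,0,-0.5,0,0,0],
    [-0.3,0,0,-0.8,0,0,0],
    [-0.3,0,0,-0.8,0,0,0],
    [-0.3,0,0,-0.8,0,0,0],
    [-0.3,0,0,-0.8,0,0,0],
    [-0.3,0,0,-0.8,0,0,0],
    [-0.3,0,0,-0.8,0,0,0],
    [-0.3,0,0,-0.6,0,0,0],
  ],
)

```text
time: 46.35
position: [0.4984, -0.065, 0.3892]
tool_rot: [-0.664, 0.748, -0.001, 0.001]
ft_force: [0.6, 0.3, 0.1]
grip_width: 0.0566
```

Call:
step_arm(
  steps=[
    [-0.3,0.9,0.3,0,0,0,0],
    [-0.3,0.9,0.3,0,0,0,0],
    [-0.3,0.9,0.3,0,0,0,0],
    [-0.3,0.9,0.3,0,0,0,0],
    [-0.3,0.9,0.3,0,0,0,0],
    [-0.3,0.9,0.3,0,0,0,0],
    [-0.3,0.9,0.3,0,0,0,0],
    [-0.3,0.9,0.3,0,0,0,0],
    [-0.3,0.9,0.3,0,0,0,0],
    [-0.3,0.9,0.3,0,0,0,0],
  ],
)

```text
time: 47.35
position: [0.3967, -0.2802, 0.3878]
tool_rot: [-0.664, 0.748, -0.0, 0.0]
ft_force: [0.2, -0.3, 0.6]
grip_width: 0.0563
```

Call:
step_arm(
  steps=[
    [-0.3,0.9,0.3,0,0,0,0],
    [-0.3,0.9,0.3,0,0,0,0],
    [-0.3,0.9,0.3,0,0,0,0],
    [-0.3,0.9,0.3,0,0,0,0],
    [-0.3,0.9,0.3,0,0,0,0],
    [-0.3,0.9,0.3,0,0,0,0],
    [-0.3,0.9,0.3,0,0,0,0],
    [-0.3,0.9,0.3,0,0,0,0],
    [-0.3,0,0,0,0,0,0],
    [-0.3,0,0,0,0,0,0],
  ],
)

```text
time: 48.35
position: [0.3161, -0.451, 0.3874]
tool_rot: [-0.663, 0.748, 0.0, 0.0]
ft_force: [0.6, 1.2, 1.2]
grip_width: 0.0562
```

```bash
python3 - <<'E'
from h import *
p,d=eyes.camera("top");np.savez("topF.npz",p=p,d=d)
cv2.imwrite("pics/topF.png",cv2.convertScaleAbs(p[:,:,::-1],alpha=1.5))
cv2.imwrite("pics/topFc.png",cv2.convertScaleAbs(cv2.resize(p[140:290,220:420,::-1],(800,600),interpolation=2),alpha=1.6))
p,d=eyes.camera("side");np.savez("sideF.npz",p=p,d=d)
cv2.imwrite("pics/sideFc.png",cv2.convertScaleAbs(cv2.resize(p[120:270,190:390,::-1],(800,600),interpolation=2),alpha=1.6))
E
```

```text
(no output)
```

View pics/topF.png

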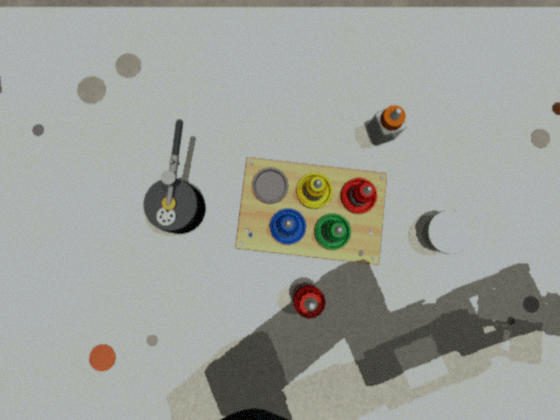

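View pics/topFc.png

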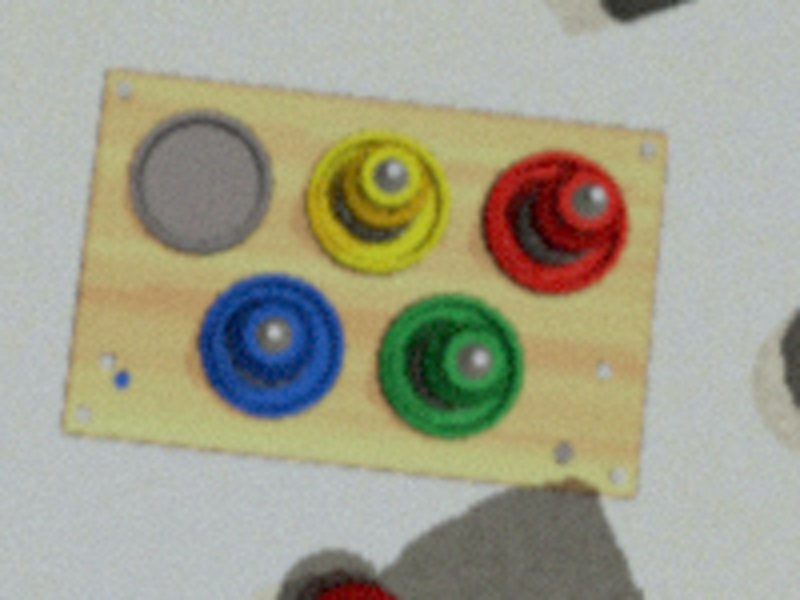

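View pics/sideFc.png

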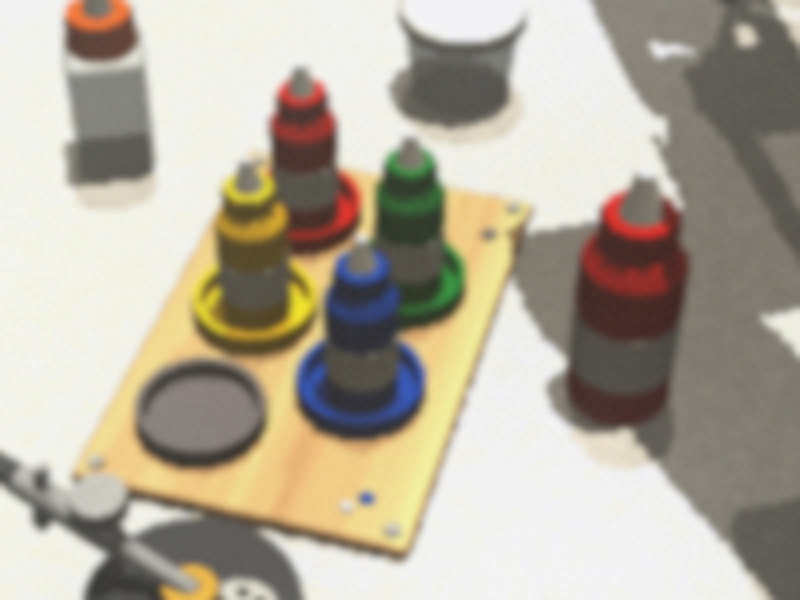

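All four bottles stand in the cups of their own colour in both views, and the pot looks unmoved. I'll check the numbers before handing in.

```bash
python3 - <<'E'
from h import *
from scipy.optimize import least_squares
pt=lambda a:np.array((220+(a[0]+.5)/4-.5,140+(a[1]+.5)/4-.5))
ps=lambda a:np.array((190+(a[0]+.5)/4-.5,120+(a[1]+.5)/4-.5))
cup=dict(yellow=(.576,-.032),red=(.566,-.1155),blue=(.509,.0183),green=(.499,-.065))
S=dict(yellow=((391,173),(248,172)),red=((594,197),(301,77)),blue=((275,335),(362,250)),green=((479,360),(409,147)))
for k,(a,b) in S.items():
    r=least_squares(lambda X:np.r_[proj("top",X)-pt(a),proj("side",X)-ps(b)],[.55,0,.1])
    print(k,r.x.round(4),"off cup mm",((r.x[:2]-cup[k])*1000).round(1))
a=np.load("top0.npz")["p"].astype(int);b=np.load("topF.npz")["p"].astype(int)
print("pot region mean diff",abs(a-b)[110:240,135:212].mean(),"bkg",abs(a-b)[50:100,200:340].mean())
from rig import status;o=status.get_obs();print(o["time"],o["joint_velocities"].round(3))
E
```

```text
yellow [ 0.5748 -0.0312  0.1118] off cup mm [-1.2  0.8]
red [ 0.5645 -0.1158  0.111 ] off cup mm [-1.5 -0.3]
blue [0.5076 0.0176 0.1116] off cup mm [-1.4 -0.7]
green [ 0.4973 -0.0666  0.1101] off cup mm [-1.7 -1.6]
pot region mean diff 3.3527139527139527 bkg 3.447857142857143
48.45 [ 0.008 -0.001  0.002 -0.001 -0.003 -0.002]
```

```bash
python3 -c "
from rig import robot
print(robot.hand_in())"
```

```text
the job is handed in; nothing more can be done
None
```

All four bottles now stand in the cups of their own colour. I handed the job in at about 48.5 s of the 112 s allowed; no verdict was reported.

- **Moves:** I made six, using the grey cup as the free place. Blue went to grey, yellow to yellow and blue to blue, then green to grey, red to red and green to green. I used the smaller red bottle and left the larger look-alike alone.
- **Position:** both cameras put every bottle within about 2.5 mm of its cup's centre, against the 12 mm allowed. All four look upright.
- **Pot, arm and force:** the pot with the airbrush shows no image change beyond noise. The arm had backed away and was at rest, and every force I read was under about 2 N.
- **Disagreements:**
  - At the start the two cameras differed by roughly 4 mm on the cups, so I used values between them.
  - The final nozzle heights measured 110–112 mm, where 118 mm is expected. They were also low before any move (113–115 mm), and the cup rims read about 5 mm low too, so I put this down to calibration and reading error.

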